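Fit the battery cartridge and switch on the control box

TASK

Take the blue battery cartridge out of its charging cradle and slide it, brass contacts first, fully home into the slot in the sloped face of the control box, and let go of it. Then switch the box on: nudge the flush black slide switch by its ridge across its detent to the green mark, without forcing it against its end stop, and leave the oiler, the threadlocker bottle and the hex key set where they stand.

Things in the scene. Friction and masses are not known exactly. Their poses are not given: they have to be found in the camera images.
- panel: Sloped face of the grey control box (housing 250 mm wide, 120 mm up the slope, 58 mm deep, fixed on a stand). Origin: centre of the face, on its surface, 92 mm above the bench. +x up the slope, away from the robot; +y level along the face, to the left as the robot sees it; +z straight out of the face, leaning 35 degrees from vertical towards the robot. A tool square to the face points along -z.
- slot_mouth (a point): Centre of the mouth of the cartridge slot, level with the face, 85 mm to the left (+y) of the face's centre; axes as panel. The slot is 62.5 mm long up the slope (x) and 18 mm wide (y), 45 mm deep straight into the face (-z), with a 3 mm chamfer round its mouth.
- slot_floor (a point): Centre of the floor of the slot, 45 mm below its mouth along -z of panel; axes as panel.
- switch_place (a point): Nominal centre of the slide switch, in the face, 52 mm right (-y) of the face's centre; axes as panel. The real switch centre lies up to 20 mm to either side along y, unmeasured: find it by touch or by eye. It is a thin aluminium plate, 100 (y) x 54 (x) mm, let in flush with the face, red mark at its right (-y) end for off, green at its left (+y) for on, with a black slide flush in it.
- power_slide (a joint): Black slide, travel along +y of panel: 0 off (start), 0.014 m on, at the end stop. At its middle one ridge, 8 mm thick (y), 28 mm long (x), 5 mm proud of the face; off, the ridge's middle is 7 mm to -y of the real switch centre, on, 7 mm to +y. A detent holds both ends: about 8 N starts it, resistance falls to nothing half way, then it snaps over by itself to the stop.
- cartridge_mid (a point): Centre of the blue battery cartridge, a rigid slab 60 mm (its x) by 16 mm thick (its y) by 110 mm tall (its z), 0.25 kg, with a grey ribbed top end, 30 mm high, to grip; brass contacts at the foot. Origin half-way up, 55 mm above the foot; z up towards the grey end. It is the same both ways round. It stands upright, loosely, in its cradle.
- cartridge_foot (a point): Centre of the foot (lower end) of the cartridge; axes as cartridge_mid.
- cradle: Charging cradle, fixed on the bench: a grey block 86 mm (x) by 56 mm (y) by 32 mm high, with a pocket 64 x 20 mm, 24 mm deep, in its top, in which the cartridge stands; origin at the centre of its underside.
- oiler_mid (a point): White oil bottle with a yellow tip, 29x42x123 mm, standing upright; point at its middle, 60 mm up. A bystander.
- threadlocker_mid (a point): Dark red bottle with a white tip, 26x38x112 mm, standing upright; point at its middle, 55 mm up. A bystander.
- hex_key_set_mid (a point): Red holder with hex keys, 37x105x20 mm, lying on the bench; point at its middle, 10 mm up. A bystander.

How it is judged:
By the outcome, as a careful person would: the job done as asked, in the order asked, and still so for the second after the job is handed in, with the robot touching nothing.
It also fails if it takes over 59 s, if anything falls off the work surface, if the arm or the gripper's body presses on something with over 40 N, if the wrist force passes 120 N, or if a joint passes its speed limit or range.

ROBOT

A 6-joint arm with a two-finger parallel gripper is mounted at the origin on a cart in front of the work surface, level with it; the furniture and walls round the work are solid. World frame = base frame: x ahead of the robot, y to its left, z up, the work surface at z = 0. Lengths are in m, angles in rad, forces in N, time in s.
With the tool pointing down it reaches from about 0.25 to 0.725 m from the base axis. Payload 9.7 kg.
Tool frame: the origin (TCP) lies midway between the tips of the shut fingers; the grasp point (between the pads) lies ctrl.hold_point_z behind it (ctrl.hold_point_z is the distance from the TCP to the grasp point, in m); z points along the fingers, y is the direction in which the jaws open and shut (so a half turn about z gives the same grasp; the last joint's range is limited). The gripper opens to 85 mm and grips with 20 to 120 N. Pads are 22 mm wide; open, the fingers measure 114 mm over their backs; the gripper's body (76 mm by 85 mm) begins 54 mm behind the grasp point. The pads swing forward as they close: fully open they stand 13 mm farther back than shut.
Start: joints at [1.215, 0.087, 0.176, 1.66, 0, 1.571], TCP at [0.192, 0.516, 0.231] pointing down, gripper open.
Joint ranges: [-3.13, 3.13], [-0.85, 1.81], [-1.15, 1.24], [-2.2, 2.28], [-1.44, 1.52], [-3.14, 3.14]. Speed limits (rad/s): [2.22, 2.22, 2.57, 3.14, 3.14, 3.14].

INTERFACE

Orientations are given as a unit quaternion [w, x, y, z].
In Python, from station import ctrl, viewer gives the robot as it stands.
- The arm moves only by the tool carry_out, never from a script. Its argument "rows" is a list of rows, each a list of 7 numbers: the shift along the tool's x, y, z in m, then the turn, a rotation vector about the tool's x, y, z in degrees, then the opening, from 0 (shut) to 1 (fully open). In form: [[dx, dy, dz, wx, wy, wz, gripper], ...]. A call has 1 to 12 rows; each row is the pose to reach, as a shift and turn from the pose commanded when the call began, along the tool's axes at that moment; what a row does not reach only later rows make up. A row lasts 1/8 s, in which the tool goes at most 62.5 mm and 10.7 degrees, less where a joint would pass 70% of its speed; a pose out of reach is approached as far as the arm can. A call with a gripper value outside its range is refused whole. The fingers move at their own pace and stop on an object; "squeeze" is the grip in N (left out, the last holds). Time passes only in rows, so rows that repeat a pose let the fingers close. It gives the time, the measured TCP pose, the force and the opening at its end, in the units of the state.
- ctrl.get_state(): the state, without advancing time (a new reading comes with each control period).
- viewer.get_image(name): name is "side" or "top" or "wrist"; returns (picture, depth): 420x560x3 uint8, blue, green, red; 420x560 float32, m along the optical axis (not along the pixel's ray), 0 where there is no reading.
- viewer.get_calibration(name): a dict with "fx", "fy", "cx", "cy" (pixels), "rvec" (rotation vector, rad) and "tvec" (3), from world to camera coordinates, as OpenCV has them. Camera axes: x right, y down, z forward; pixel columns grow to the right and rows downward; lengths in m; the calibration is good to about 2 mm. The wrist camera is an equidistant fisheye: a pixel r from the principal point sees the ray r / f radians off the axis. A picture is of the moment at which its call begins: read the wrist's pose just before it. get_calibration takes no time and is no camera call; for the wrist camera it gives the pose at the moment of the call.
- ctrl.hand_in(): hands the job in, once; it reports no verdict.
The state is a dict: "time": time; "qpos": joint angles; "joint_velocities": joint speeds; "tau": joint torques, N m; "position": TCP position; "eef_rot": TCP orientation; "ft_force": force on the tool from outside, world axes, zero at the start; "torque": the same for the moment, N m; "width": opening from 0.0 (shut) to 1.0 (fully open).
Only numpy, scipy, OpenCV 4.12 (cv2) and the standard library are available. Lean on these libraries where they do the work, as an engineer would, in place of code of your own. Each camera call takes 0.05 s, during which the arm holds its last target.

## Working session

There is one attempt and no reset: what is moved stays moved. The work goes in short steps, Python scripts to look and compute and a tool call to move; the robot and the scene stay as the last step left them, time stands still between calls to the robot, and variables do not carry over. Pictures are saved under pics/ and viewed, and the job is handed in when it is done.

Besides the shell and the picture viewer there is one more tool, called after ">>>" by a JSON object that holds its "api" and its "payload", one argument or row to a line. carry_out: Moves the arm, as the interface text tells. Its arguments: {"type":"object","properties":{"rows":{"type":"array"},"squeeze":{"type":"number"}},"required":["rows"]}

```bash
ls; mkdir -p pics; python3 - <<'E'
from station import ctrl, viewer
import cv2
print(ctrl.get_state()); print(ctrl.hold_point_z)
for n in ["side","top","wrist"]:
    print(n,viewer.get_calibration(n))
    im,d=viewer.get_image(n); cv2.imwrite(f"pics/a_{n}.png",im)
    import numpy as np; np.save(f"pics/a_{n}.npy",d)
E
```

```text
pics
{'time': 0.0, 'qpos': array([ 1.21499657e+00,  8.74653188e-02,  1.75093251e-01,  1.65978578e+00,
       -1.44308245e-05,  1.57079967e+00]), 'joint_velocities': array([-0.00138196, -0.00145818,  0.00114973, -0.00106735, -0.00090607,
       -0.00090155]), 'tau': array([ 1.57101225e-03, -5.20383596e+01,  4.64810264e+01,  1.60456676e-02,
        4.47708396e-05, -6.92441517e-07]), 'position': array([0.19150836, 0.51532888, 0.2305592 ]), 'eef_rot': array([-1.13366663e-04,  1.76964585e-01,  9.84216984e-01, -6.71292931e-04]), 'ft_force': array([ 0.14411464, -0.8030552 ,  0.41647572]), 'torque': array([-0.01994636,  0.05334358,  0.0569854 ]), 'width': 0.9974164404480226}
0.0187
side {'fx': 491.87745284061003, 'fy': 491.87745284061003, 'cx': 278.4932858314626, 'cy': 211.67928898769094, 'rvec': array([ 1.97903648, -0.40726803,  0.25924433]), 'tvec': array([-0.47193747,  0.19936676,  0.93406627])}
top {'fx': 545.3933940737344, 'fy': 545.3933940737344, 'cx': 281.42199100537005, 'cy': 209.79144219241, 'rvec': array([ 2.15000058, -2.19484869,  0.06401588]), 'tvec': array([0.12492948, 0.57455358, 1.01357776])}
wrist {'fx': 325.19226210127806, 'fy': 325.19226210127806, 'cx': 277.23493854766133, 'cy': 212.5423165402255, 'rvec': array([-2.35981938, -1.63976358, -0.25639468]), 'tvec': array([-0.55085029, -0.03906578,  0.38007061])}
```

View pics/a_side.png

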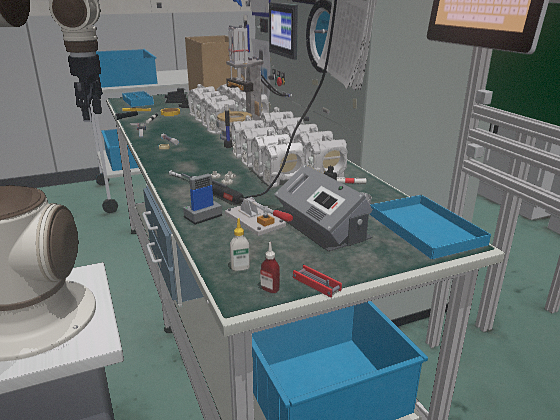

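View pics/a_top.png

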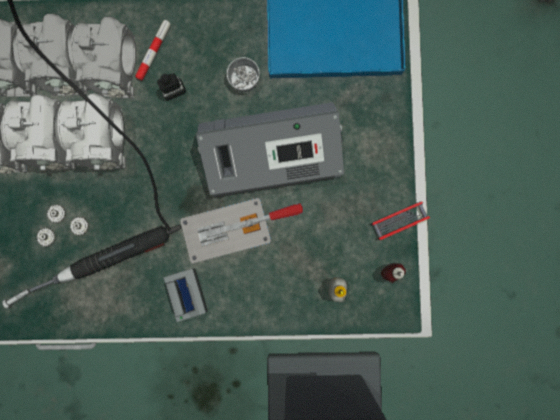

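View pics/a_wrist.png

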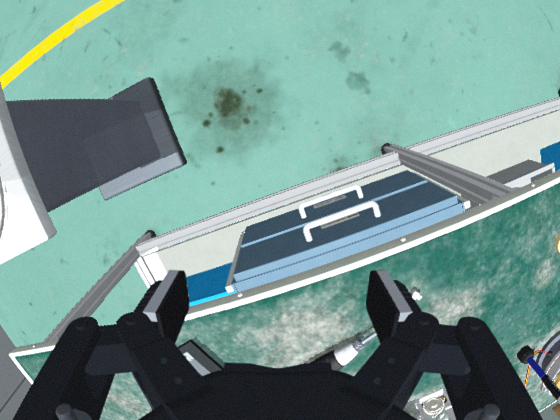

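```bash
cat > h.py <<'E'
import numpy as np, cv2
from scipy.spatial.transform import Rotation as R
from station import ctrl, viewer
def cal(n):
    c=viewer.get_calibration(n); return c, cv2.Rodrigues(c['rvec'])[0], np.array(c['tvec']).ravel()
def pt(c,Rm,t,u,v,d):
    X=np.stack([(u-c['cx'])/c['fx']*d,(v-c['cy'])/c['fy']*d,d],-1); return (X-t)@Rm
def ray(c,Rm,t,u,v):
    o=-Rm.T@t; r=Rm.T@np.array([(u-c['cx'])/c['fx'],(v-c['cy'])/c['fy'],1]); return o,r
def onplane(n,u,v,p0,nn):
    o,r=ray(*cal(n),u,v); return o+r*(np.dot(np.subtract(p0,o),nn)/np.dot(r,nn))
def proj(n,P):
    c,Rm,t=cal(n); X=np.atleast_2d(P)@Rm.T+t; return np.c_[c['fx']*X[:,0]/X[:,2]+c['cx'],c['fy']*X[:,1]/X[:,2]+c['cy']]
E
python3 - <<'E'
from h import *
im=cv2.imread('pics/a_top.png')
a=cv2.resize(im[90:210,185:355],None,fx=4.6,fy=4.6,interpolation=cv2.INTER_CUBIC);cv2.imwrite('pics/b1.png',a)
a=cv2.resize(im[250:340,140:260],None,fx=6,fy=6,interpolation=cv2.INTER_CUBIC);cv2.imwrite('pics/b2.png',a)
d=np.load('pics/a_top.npy'); c,Rm,t=cal('top'); print('cam',-Rm.T@t)
v,u=np.mgrid[0:420,0:560]; P=pt(c,Rm,t,u,v,d)
for uv in [(185,296),(185,285),(175,310),(225,160),(245,180),(296,152),(300,190),(60,250),(338,290),(393,271),(400,220)]: print(uv,P[uv[1],uv[0]].round(4))
np.save('pics/P.npy',P)
# face plane fit
m=np.zeros((420,560),bool); m[140:180,240:262]=1; m[172:182,225:330]=1
Q=P[m]; Q=Q[Q[:,2]>.03]
for i in range(5):
    mu=Q.mean(0); n=np.linalg.svd(Q-mu)[2][2]; n*=np.sign(n[2]); e=(Q-mu)@n; Q=Q[abs(e)<max(.002,2*e.std())]
print(mu,n,e.std(),np.degrees(np.arccos(n[2])),np.degrees(np.arctan2(n[1],n[0])))
E
```

```text
cam [0.49612173 0.09420982 1.05737733]
(185, 296) [0.4213 0.2892 0.0684]
(185, 285) [0.4395 0.2945 0.041 ]
(175, 310) [0.4017 0.2966 0.1185]
(225, 160) [0.6716 0.2169 0.0444]
(245, 180) [0.6299 0.178  0.066 ]
(296, 152) [0.6746 0.0837 0.0932]
(300, 190) [0.6166 0.0765 0.0016]
(60, 250) [0.5095 0.5462 0.0012]
(338, 290) [0.4292 0.0161 0.1   ]
(393, 271) [ 0.4596 -0.0828  0.0857]
(400, 220) [ 0.5535 -0.1132  0.0112]
[0.64922625 0.14158609 0.0791516 ] [-0.57497294 -0.07535379  0.81469499] 0.0013575297708511886 35.44278593002147 -172.53358388282493
```

View pics/b1.png

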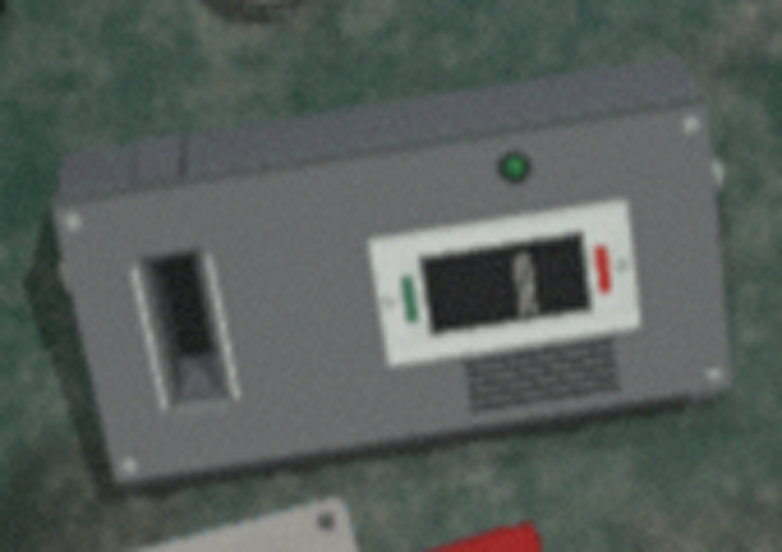

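View pics/b2.png

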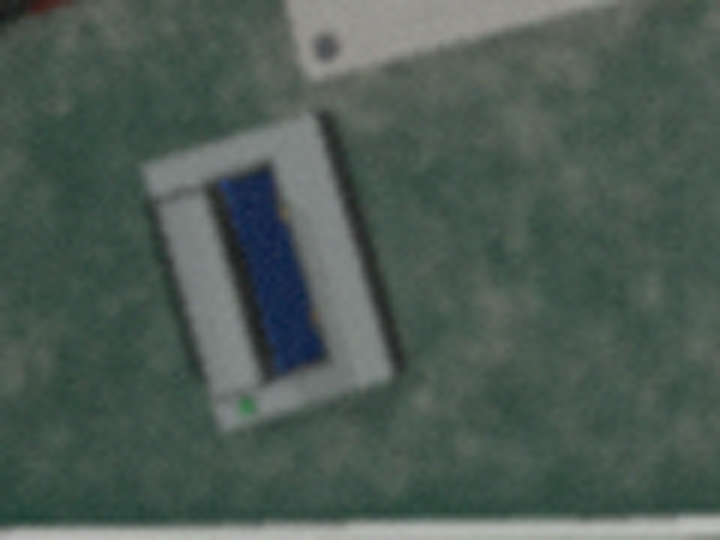

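```bash
python3 - <<'E'
from h import *
P=np.load('pics/P.npy'); im=cv2.imread('pics/a_top.png')
# cartridge top
m=(P[...,2]>.105)&(P[...,2]<.13)&(abs(P[...,0]-.42)<.06)&(abs(P[...,1]-.295)<.05)
Q=P[m]; print('n',m.sum(),'z med',np.median(Q[:,2]))
k=abs(Q[:,2]-np.median(Q[:,2]))<.006; v,u=np.nonzero(m); print(u.min(),u.max(),v.min(),v.max())
hit=[onplane('top',a,b,[0,0,.118],[0,0,1])[:2] for a,b in zip(u[k],v[k])]
r=cv2.minAreaRect((np.array(hit)*1000).astype(np.float32)); print('carttop',r)
for tag,uv in [('b2',[(160,200),(212,187),(270,380),(218,393)])]:
    for a,b in uv: print(onplane('top',140+(a+.5)/6-.5,250+(b+.5)/6-.5,[0,0,.118],[0,0,1]).round(4))
# cradle top corners z .032
for a,b in [(145,165),(320,113),(400,375),(222,432)]: print('cradle',onplane('top',140+(a+.5)/6-.5,250+(b+.5)/6-.5,[0,0,.032],[0,0,1]).round(4))
# face
n=np.array([-.57497,-.07535,.8147]); p0=np.array([.64923,.14159,.07915])
def f(a,b): return onplane('top',185+(a+.5)/4.6-.5,90+(b+.5)/4.6-.5,p0,n)
C={}
for k,l in dict(screws=[(71,220),(690,123),(713,375),(128,465)],face=[(55,205),(705,103),(727,388),(118,482)],slot=[(132,268),(213,252),(240,398),(165,410)],plate=[(369,238),(627,200),(640,325),(388,366)],slide=[(420,257),(582,233),(590,308),(432,332)],ridge=[(525,285)]).items():
    C[k]=np.array([f(*x) for x in l]); print(k,C[k].mean(0).round(4),[np.linalg.norm(C[k][i]-C[k][i-1]).round(4) for i in range(len(l))])
    if len(l)==4:
        e=C[k]; y=(e[0]-e[1]+e[3]-e[2]); x=(e[0]-e[3]+e[1]-e[2]); print('  yaw y',np.degrees(np.arctan2(-y[0],y[1])).round(2),'x',np.degrees(np.arctan2(x[1],x[0])).round(2))
E
```

```text
n 372 z med 0.11843887872644351
166 185 281 315
carttop ((421.5252685546875, 296.6599426269531), (59.38482666015625, 17.048980712890625), 16.536590576171875)
[0.4479 0.3116 0.118 ]
[0.4513 0.2966 0.118 ]
[0.3964 0.2803 0.118 ]
[0.3931 0.2952 0.118 ]
cradle [0.4545 0.3362 0.032 ]
cradle [0.4696 0.2812 0.032 ]
cradle [0.3881 0.2568 0.032 ]
cradle [0.3716 0.3124 0.032 ]
screws [0.6708 0.1272 0.093 ] [np.float64(0.1071), np.float64(0.2368), np.float64(0.1076), np.float64(0.2366)]
  yaw y 7.57 x 7.65
face [0.6709 0.1268 0.0931] [np.float64(0.121), np.float64(0.2477), np.float64(0.1214), np.float64(0.2472)]
  yaw y 7.58 x 7.05
slot [0.6595 0.2103 0.0927] [np.float64(0.0621), np.float64(0.0317), np.float64(0.0634), np.float64(0.0301)]
  yaw y 8.74 x 7.47
plate [0.6762 0.0861 0.093 ] [np.float64(0.0552), np.float64(0.0999), np.float64(0.0535), np.float64(0.1006)]
  yaw y 7.56 x 6.97
slide [0.6763 0.0861 0.0931] [np.float64(0.0324), np.float64(0.0631), np.float64(0.0321), np.float64(0.0626)]
  yaw y 7.3 x 7.43
ridge [0.6755 0.0787 0.0919] [np.float64(0.0)]
```

```bash
cat >> h.py <<'E'
import json,os
def qR(q): return R.from_quat([q[1],q[2],q[3],q[0]])
def getcmd():
    if os.path.exists('cmd.json'):
        c=json.load(open('cmd.json')); return np.array(c['p']),R.from_quat(c['q'])
    s=ctrl.get_state(); return np.array([.192,.516,.231]),R.from_matrix(np.c_[[-.9373,.3485,0],[.3485,.9373,0],[0,0,-1]])
def apply(row):
    p,r=getcmd(); p2=p+r.apply(row[:3]); r2=r*R.from_rotvec(np.radians(row[3:6])); json.dump(dict(p=list(p2),q=list(r2.as_quat())),open('cmd.json','w'))
def to(p,r,msg=''):
    p0,r0=getcmd(); print(msg,r0.inv().apply(np.array(p)-p0).round(4),np.degrees((r0.inv()*r).as_rotvec()).round(2))
def Rxy(z,y): # tool z and y
    z=np.array(z)/np.linalg.norm(z); y=np.array(y)-np.dot(y,z)*z; y/=np.linalg.norm(y); return R.from_matrix(np.c_[np.cross(y,z),y,z])
yw=np.radians(7.55); th=np.radians(35)
PX=np.array([np.cos(yw)*np.cos(th),np.sin(yw)*np.cos(th),np.sin(th)]); PY=np.array([-np.sin(yw),np.cos(yw),0]); PZ=np.cross(PX,PY)
def cmp_():
    s=ctrl.get_state(); p,r=getcmd(); print('t',s['time'],'pos',s['position'].round(4),'err mm',((s['position']-p)*1000).round(2),'rot',np.degrees((r.inv()*qR(s['eef_rot'])).as_rotvec()).round(2),'F',s['ft_force'].round(1),'M',s['torque'].round(2),'w',round(s['width'],3),'q',s['qpos'].round(2))
E
python3 - <<'E'
from h import *
cmp_(); print(PX,PY,PZ)
c=np.radians(16.5)
r=Rxy([0,0,-1],[-np.sin(c),np.cos(c),0])
to([.4215,.2965,.231],r,'above'); to([.4215,.2965,.0845],r,'grasp')
# spec panel
for uv in [(71,220),(690,123),(713,375),(128,465)]: pass
f=lambda a,b,h=0:onplane('top',185+(a+.5)/4.6-.5,90+(b+.5)/4.6-.5,C0+PZ*h,PZ)
C0=np.array([.670,.127,.092])
for i in range(3): C0=np.mean([f(*x) for x in [(71,220),(690,123),(713,375),(128,465)]],0); C0[2]=.092
print('C0',C0)
print('slot',np.mean([f(*x) for x in [(132,268),(213,252),(240,398),(165,410)]],0),C0+.085*PY)
a=np.mean([f(*x) for x in [(369,238),(627,200),(640,325),(388,366)]],0);print('plate',a,(a-C0)@np.c_[PX,PY,PZ])
E
```

```text
t 0.15 pos [0.1915 0.5154 0.2308] err mm [-0.48 -0.63 -0.22] rot [ 0.06 -0.   -0.01] F [0.3 1.  0.3] M [-0.06 -0.01 -0.03] w 0.998 q [ 1.22  0.09  0.18  1.66 -0.    1.57]
[0.81205047 0.10762949 0.57357644] [-0.13139134  0.99133058  0.        ] [-0.56860386 -0.07536298  0.81915204]
above [-0.2916 -0.1258  0.    ] [  0.    0.  -36.9]
grasp [-0.2916 -0.1258  0.1465] [  0.    0.  -36.9]
C0 [0.6710127  0.12717955 0.092     ]
slot [0.65964317 0.21045018 0.09176899] [0.65984444 0.21144265 0.092     ]
plate [0.67639329 0.08607849 0.09195352] [-8.10364274e-05 -4.14517017e-02  5.93742826e-17]
```

>>> {"api": "carry_out", "payload": {
  "rows": [
    [-0.0583,-0.0252,0,0,0,-7.4,1],
    [-0.1166,-0.0503,0,0,0,-14.8,1],
    [-0.175,-0.0755,0,0,0,-22.1,1],
    [-0.2333,-0.1006,0,0,0,-29.5,1],
    [-0.2916,-0.1258,0.02,0,0,-36.9,1],
    [-0.2916,-0.1258,0.05,0,0,-36.9,1],
    [-0.2916,-0.1258,0.05,0,0,-36.9,1],
    [-0.2916,-0.1258,0.05,0,0,-36.9,1]
  ]
}}

```text
time: 1.15
position: [0.4208, 0.2966, 0.1823]
eef_rot: [0.0, -0.144, 0.99, 0.0]
ft_force: [0.5, 0.4, 0.9]
width: 1.0
```

```bash
python3 - <<'E'
from h import *
apply([-0.2916,-0.1258,0.05,0,0,-36.9]); cmp_()
im,d=viewer.get_image('wrist'); cv2.imwrite('pics/c1.png',im)
im,d=viewer.get_image('side'); cv2.imwrite('pics/c2.png',cv2.resize(im[150:260,140:280],None,fx=5,fy=5,interpolation=cv2.INTER_CUBIC))
E
```

```text
t 1.15 pos [0.4208 0.2966 0.1823] err mm [-0.67  0.17  1.33] rot [-0.02 -0.03 -0.04] F [0.5 0.4 0.9] M [ 0.06  0.01 -0.05] w 1.0 q [ 0.61 -0.01 -0.02  1.56  0.    0.33]
```

View pics/c1.png

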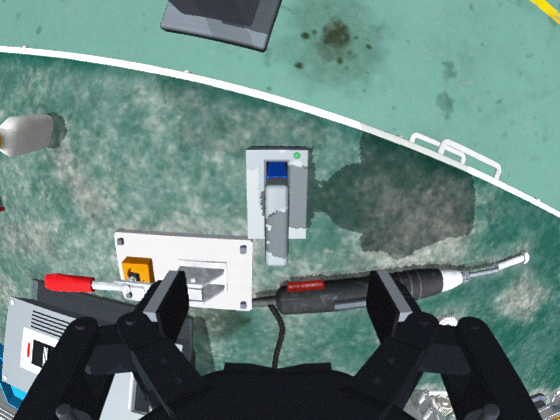

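View pics/c2.png

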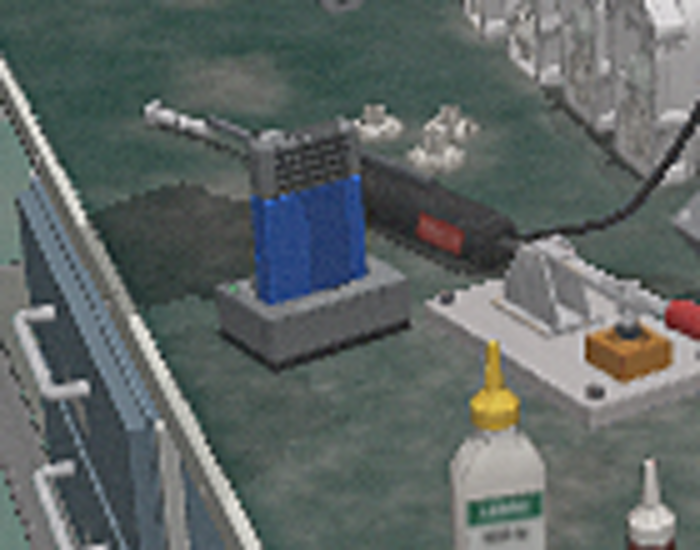

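>>> {"api": "carry_out", "payload": {
  "rows": [
    [0,0,0.045,0,0,0,1],
    [0,0,0.08,0,0,0,1],
    [0,0,0.0965,0,0,0,1],
    [0,0,0.0965,0,0,0,1],
    [0,0,0.0965,0,0,0,0],
    [0,0,0.0965,0,0,0,0],
    [0,0,0.0965,0,0,0,0],
    [0,0,0.0965,0,0,0,0],
    [0,0,0.0965,0,0,0,0],
    [0,0,0.0965,0,0,0,0]
  ],
  "squeeze": 60
}}

```text
time: 2.5
position: [0.4214, 0.2962, 0.0853]
eef_rot: [0.0, -0.144, 0.99, 0.0]
ft_force: [0.0, -0.3, 5.9]
width: 0.181
```

```bash
python3 - <<'E'
from h import *
apply([0,0,.0965,0,0,0]); cmp_()
r=Rxy(-PZ,PY)
S=np.array([.65985,.211,.092])
# grasp point 15.0 mm below top -> 95 above foot ; TCP 76.3 above foot
p0,r0=getcmd()
to(p0+[0,0,.10],r0,'lift')
for h in (.045,.02,0,-.045): to(S+PZ*(.0763+h),r,h)
print(S+PZ*(.0763+.045))
E
```

```text
t 2.5 pos [0.4214 0.2962 0.0853] err mm [-0.08 -0.3   0.79] rot [-0.01 -0.05 -0.  ] F [ 0.  -0.3  5.9] M [-0.13 -0.12  0.02] w 0.181 q [ 0.61 -0.   -0.2   1.37 -0.    0.32]
lift [ 0.   0.  -0.1] [0. 0. 0.]
0.045 [-0.1355 -0.1388 -0.1069] [  2.73 -34.93   8.67]
0.02 [-0.1497 -0.1411 -0.0864] [  2.73 -34.93   8.67]
0 [-0.161  -0.1428 -0.07  ] [  2.73 -34.93   8.67]
-0.045 [-0.1865 -0.1469 -0.0331] [  2.73 -34.93   8.67]
[0.59087835 0.20185847 0.19136314]
```

>>> {"api": "carry_out", "payload": {
  "rows": [
    [0,0,-0.03,0,0,0,0],
    [0,0,-0.08,0,0,0,0],
    [0,0,-0.125,0,0,0,0],
    [-0.03,-0.03,-0.13,0.7,-8.5,2.1,0],
    [-0.06,-0.07,-0.125,1.4,-17.4,4.3,0],
    [-0.1,-0.105,-0.118,2.1,-26.2,6.5,0],
    [-0.1355,-0.1388,-0.107,2.73,-34.93,8.67,0],
    [-0.1355,-0.1388,-0.107,2.73,-34.93,8.67,0],
    [-0.1355,-0.1388,-0.107,2.73,-34.93,8.67,0],
    [-0.1355,-0.1388,-0.107,2.73,-34.93,8.67,0]
  ]
}}

```text
time: 3.75
position: [0.5907, 0.2024, 0.1931]
eef_rot: [0.3, -0.063, 0.952, 0.02]
ft_force: [1.3, 1.0, -1.8]
width: 0.18
```

```bash
python3 - <<'E'
from h import *
apply([-0.1355,-0.1388,-0.107,2.73,-34.93,8.67]); cmp_()
for n in ['wrist','side','top']:
    im,d=viewer.get_image(n); cv2.imwrite(f'pics/d_{n}.png',im); np.save(f'pics/d_{n}.npy',d)
    if n=='side': cv2.imwrite('pics/d1.png',cv2.resize(im[110:260,220:400],None,fx=4.4,fy=4,interpolation=cv2.INTER_CUBIC))
E
```

```text
t 3.75 pos [0.5907 0.2024 0.1931] err mm [-0.16  0.48  1.58] rot [-0.06 -0.02 -0.04] F [ 1.3  1.  -1.8] M [-0.1   0.82  0.02] w 0.18 q [ 0.4  -0.33 -0.42  0.88 -0.15  0.22]
```

View pics/d_wrist.png

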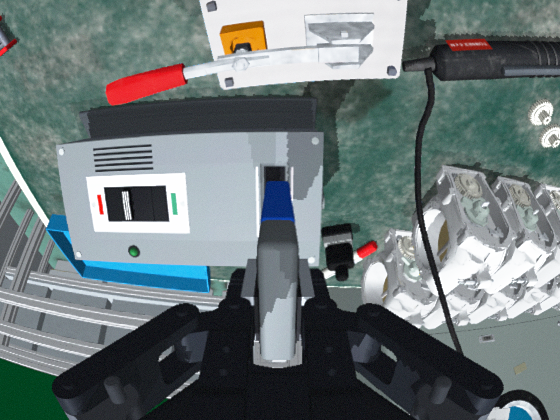

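View pics/d1.png

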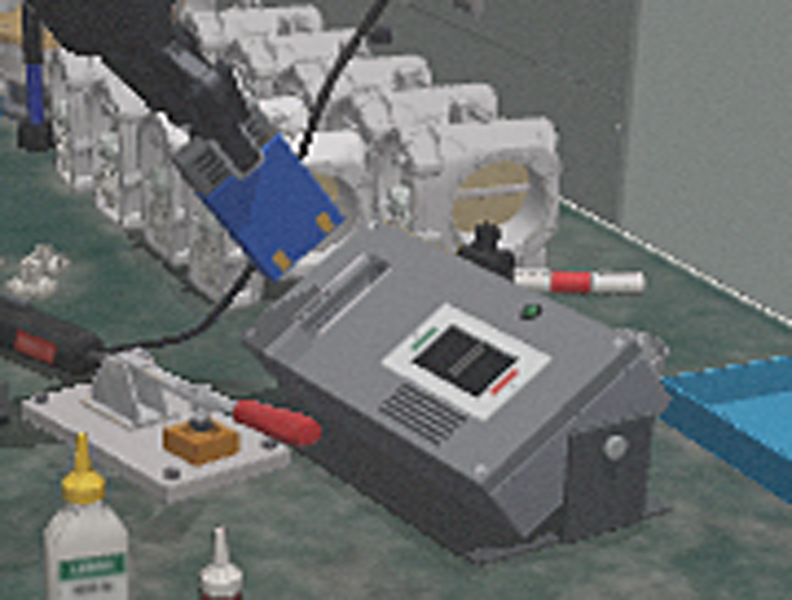

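View pics/d_top.png

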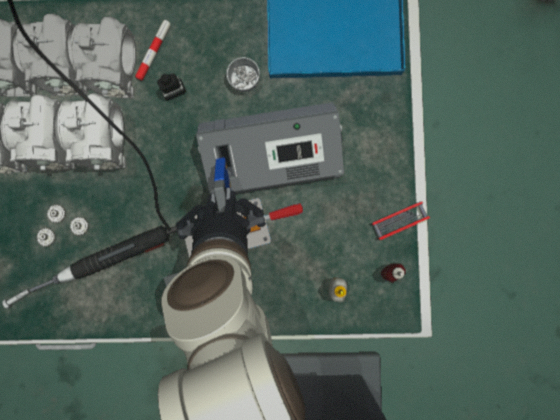

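```bash
python3 - <<'E'
from h import *
s=ctrl.get_state(); p=s['position']; r=qR(s['eef_rot']); M=r.as_matrix()
im=cv2.imread('pics/d_side.png')
F=p+M[:,2]*.0763
# expected foot/top corners near face; cart axes: tool x ~ along? 
ex,ey,ez=M[:,0],M[:,1],-M[:,2]
print('ex.PX',ex@PX,'ey.PY',ey@PY,'foot in panel', (F-[.67101,.12718,.092])@np.c_[PX,PY,PZ])
near=-np.sign(ey@PY)
def box(F,col,img,k=4):
    pts=[]
    for a,b in [(-1,0),(1,0),(1,80),(-1,80),(1,110),(-1,110)]:
        P=F+ex*a*.03+ey*near*.008+ez*b/1000; pts.append(proj('side',P)[0])
    for u,v in pts: cv2.circle(img,(int((u-220+.5)*5),int((v-110+.5)*5)),4,col,1)
    return pts
big=cv2.resize(im[110:230,220:380],None,fx=5,fy=5,interpolation=cv2.INTER_CUBIC)
pts=box(F,(0,255,255),big); print(np.round(pts,1))
# slot corners
S=np.array([.67101,.12718,.092])+.085*PY
for a in(-1,1):
    for b in(-1,1):
        u,v=proj('side',S+PX*a*.03125+PY*b*.009)[0]; cv2.circle(big,(int((u-220+.5)*5),int((v-110+.5)*5)),4,(0,0,255),1)
cv2.imwrite('pics/e1.png',big)
E
```

```text
ex.PX -0.9999995925488202 ey.PY 0.9999992244673712 foot in panel [0.0005487  0.0850479  0.04613025]
[[299.1 163.8]
 [282.9 179.7]
 [267.2 158.6]
 [284.2 142.1]
 [261.  150.2]
 [278.3 133.5]]
```

View pics/e1.png

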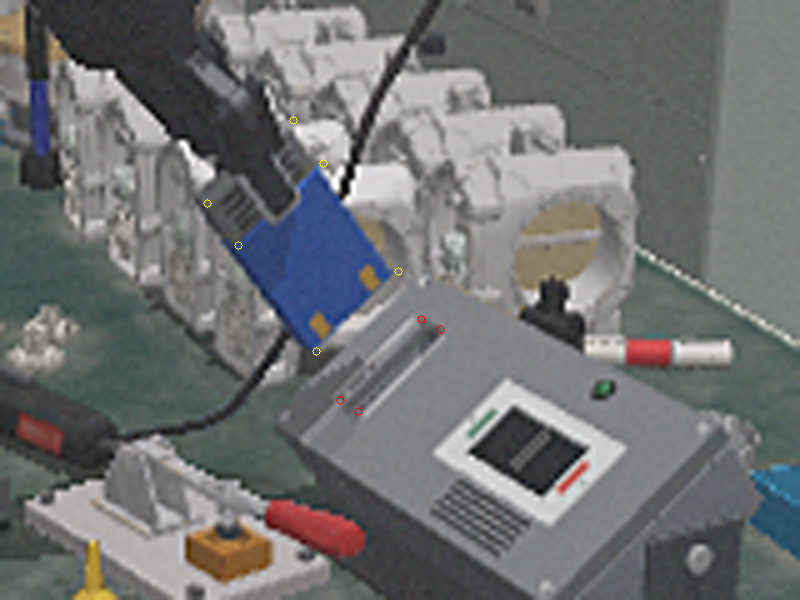

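```bash
python3 - <<'E'
from h import *
im=cv2.imread('pics/d_side.png'); d=np.load('pics/d_side.npy')
b,g,r_=[im[...,i].astype(int) for i in range(3)]
m=((b-np.maximum(g,r_)>35)).astype(np.uint8); m[:, :255]=0; m[:,310:]=0; m[:140]=0; m[190:]=0
# add brass inside by closing
m=cv2.morphologyEx(m,cv2.MORPH_CLOSE,np.ones((7,7)))
n,l,st,_=cv2.connectedComponentsWithStats(m); k=1+st[1:,4].argmax(); m=(l==k).astype(np.uint8); print(st[k])
cs=max(cv2.findContours(m,0,cv2.CHAIN_APPROX_NONE)[0],key=len)[:,0].astype(float)
s=ctrl.get_state(); p=s['position']; M=qR(s['eef_rot']).as_matrix()
ex,ey,ez=M[:,0],M[:,1],-M[:,2]; F=p-ez*.0763
nf=F-ey*np.sign(ey@PY)*.008
W=np.array([onplane('side',u,v,nf,ey) for u,v in cs])-F
X=W@(-ex)*1000; Z=W@ez*1000   # X up-slope
print('ranges',X.min(),X.max(),Z.min(),Z.max())
def fit(x,y):
    for i in range(4):
        c=np.polyfit(x,y,1); e=y-np.polyval(c,x); k=abs(e)<max(.5,1.5*e.std()); x,y=x[k],y[k]
    return c,len(x)
k=(abs(X)<25)&(Z<15); c,n=fit(X[k],Z[k]); print('foot z at x=0',c[1],'angle',np.degrees(np.arctan(c[0])),n)
k=(X<-20)&(Z>8)&(Z<70); c,n=fit(Z[k],X[k]); print('lo edge x at foot',c[1],'angle',np.degrees(np.arctan(c[0])),n,'x@95',np.polyval(c,95))
k=(X>20)&(Z>8)&(Z<70); c,n=fit(Z[k],X[k]); print('hi edge x at foot',c[1],'angle',np.degrees(np.arctan(c[0])),n)
E
```

```text
[265 143  33  37 571]
ranges -34.56637694519505 26.336261381867125 1.7429191459948263 85.6503287242081
foot z at x=0 4.700093016196597 angle -5.798794489430228 15
lo edge x at foot -31.53105465948148 angle -1.1114489570368358 11 x@95 -33.374138007110375
hi edge x at foot 25.789478090458914 angle -0.8956582528764635 10
```

```bash
python3 - <<'E'
from h import *
im=cv2.imread('pics/d_side.png'); d=np.load('pics/d_side.npy')
s=ctrl.get_state(); p=s['position']; M=qR(s['eef_rot']).as_matrix()
ex,ey,ez=M[:,0],M[:,1],-M[:,2]; F=p-ez*.0763; nf=F-ey*.008
K=6
sub=im[130:200,250:320]; big=cv2.resize(sub,None,fx=K*2,fy=K*2,interpolation=cv2.INTER_CUBIC)
# rectify near face: X from -45..45, Z -20..110 at 6 px/mm
c,Rm,t=cal('side')
src=[];dst=[]
for X,Z in [(-40,-20),(40,-20),(40,110),(-40,110)]:
    src.append(proj('side',nf-ex*X/1000+ez*Z/1000)[0]); dst.append([(X+40)*6,(110-Z)*6-0])
H=cv2.getPerspectiveTransform(np.float32(src),np.float32(dst))
w=cv2.warpPerspective(im,H,(480,780),flags=cv2.INTER_CUBIC)[180:]
for X in (-30,30): cv2.line(w,((X+40)*6,0),((X+40)*6,599),(0,255,255),1)
for Z in (0,80): cv2.line(w,(0,(80-Z)*6),(479,(80-Z)*6),(0,255,255),1)
cv2.imwrite('pics/e2.png',w)
# depth plane of blue face
v,u=np.mgrid[0:420,0:560]; P=pt(c,Rm,t,u,v,d)
hsv=cv2.cvtColor(im,cv2.COLOR_BGR2HSV)
m=(hsv[...,0]>105)&(hsv[...,0]<125)&(hsv[...,1]>120)&(v>140)&(v<185)&(u>262)&(u<302)
m=cv2.erode(m.astype(np.uint8),np.ones((3,3)))>0
Q=P[m]; e=(Q-nf)@ey*1000; print(m.sum(),'off along ey mm',np.median(e),e.std())
A=np.c_[(Q-nf)@(-ex)*1000,(Q-nf)@ez*1000,np.ones(len(Q))]; k=abs(e-np.median(e))<6; print(np.linalg.lstsq(A[k],e[k],rcond=None)[0])
E
```

```text
394 off along ey mm 0.7657099570377353 71.73970449638811
[ 0.0048393  -0.0057375   0.94371834]
```

View pics/e2.png

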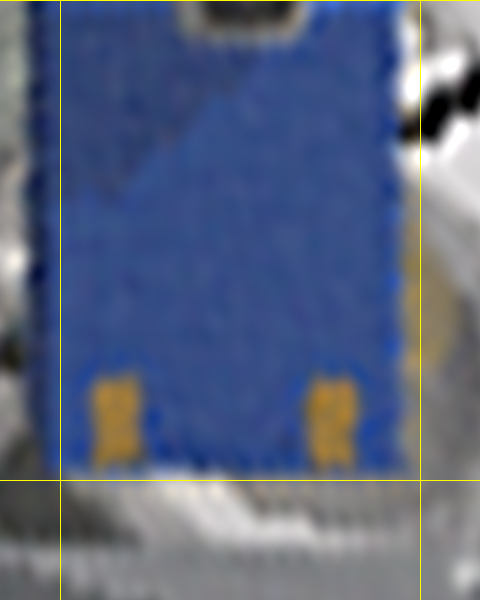

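```bash
python3 - <<'E'
from h import *
im=cv2.imread('pics/d_side.png'); S=np.array([.67101,.12718,.092])+.085*PY
src=[];dst=[]
for X,Y in [(-50,-30),(50,-30),(50,30),(-50,30)]:
    src.append(proj('side',S+PX*X/1000+PY*Y/1000)[0]); dst.append([(30-Y)*8,(50-X)*6])
w=cv2.warpPerspective(im,cv2.getPerspectiveTransform(np.float32(src),np.float32(dst)),(480,600),flags=cv2.INTER_CUBIC)
for X in (-31.25,31.25): cv2.line(w,(0,int((50-X)*6)),(479,int((50-X)*6)),(0,255,255),1)
for Y in (-9,9): cv2.line(w,((30-Y)*8,0),((30-Y)*8,599),(0,255,255),1)
im2=cv2.imread('pics/a_top.png'); src=[];dst=[]
for X,Y in [(-50,-30),(50,-30),(50,30),(-50,30)]:
    src.append(proj('top',S+PX*X/1000+PY*Y/1000)[0]); dst.append([(30-Y)*8,(50-X)*6])
w2=cv2.warpPerspective(im2,cv2.getPerspectiveTransform(np.float32(src),np.float32(dst)),(480,600),flags=cv2.INTER_CUBIC)
for X in (-31.25,31.25): cv2.line(w2,(0,int((50-X)*6)),(479,int((50-X)*6)),(0,255,255),1)
for Y in (-9,9): cv2.line(w2,((30-Y)*8,0),((30-Y)*8,599),(0,255,255),1)
cv2.imwrite('pics/e3.png',cv2.resize(np.hstack([w,w2]),(800,500)))
E
```

```text
(no output)
```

View pics/e3.png

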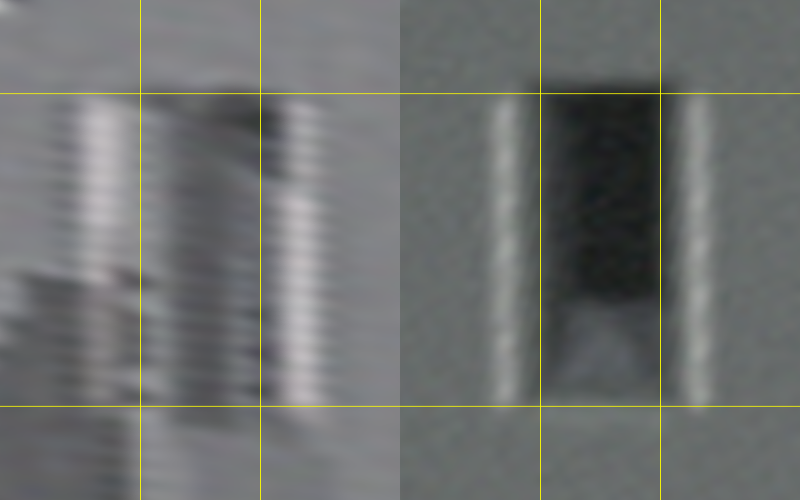

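```bash
python3 - <<'E'
from h import *
im=cv2.imread('pics/a_side.png'); c=np.radians(16.5); cx=np.array([np.cos(c),np.sin(c),0]); cy=np.array([-np.sin(c),np.cos(c),0]); cz=np.array([0,0,1.])
F=np.array([.4215,.2965,.008]); nf=F-cy*.008
src=[];dst=[]
for X,Z in [(-40,10),(40,10),(40,120),(-40,120)]:
    src.append(proj('side',nf+cx*X/1000+cz*Z/1000)[0]); dst.append([(X+40)*6,(120-Z)*5])
w=cv2.warpPerspective(im,cv2.getPerspectiveTransform(np.float32(src),np.float32(dst)),(480,550),flags=cv2.INTER_CUBIC)
for X in (-30,30): cv2.line(w,((X+40)*6,0),((X+40)*6,599),(0,255,255),1)
for Z in (24,80,110): cv2.line(w,(0,(120-Z)*5),(479,(120-Z)*5),(0,255,255),1)
cv2.imwrite('pics/e4.png',w)
E
```

```text
(no output)
```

View pics/e4.png

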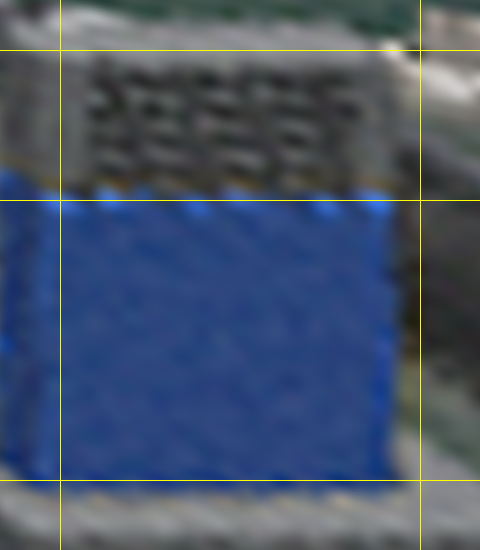

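```bash
python3 - <<'E'
from h import *
s=ctrl.get_state(); p=s['position']; M=qR(s['eef_rot']).as_matrix()
ex,ey,ez=M[:,0],M[:,1],-M[:,2]; F=p-ez*.0763
im=cv2.imread('pics/d_top.png'); big=cv2.resize(im[135:205,190:265],None,fx=8,fy=8,interpolation=cv2.INTER_CUBIC)
for X,Y,Z in [(30,-8,0),(30,8,0),(30,-8,80),(30,8,80),(30,-8,110),(30,8,110),(-30,-8,0)]:
    u,v=proj('top',F-ex*X/1000+ey*Y/1000+ez*Z/1000)[0]; cv2.circle(big,(int((u-190+.5)*8),int((v-135+.5)*8)),4,(0,255,255),1)
cv2.imwrite('pics/e5.png',big)
for n in('top','side'):
    c,Rm,t=cal(n); print(n,-Rm.T@t)
# wrist view expected
im=cv2.imread('pics/d_wrist.png'); c,Rm,t=cal('wrist')
def pf(P):
    x=Rm@P+t; th=np.arctan2(np.hypot(x[0],x[1]),x[2]); ph=np.arctan2(x[1],x[0]); return c['cx']+c['fx']*th*np.cos(ph),c['cy']+c['fy']*th*np.sin(ph)
big=cv2.resize(im[150:380,190:360],None,fx=3.5,fy=2.6*1,interpolation=cv2.INTER_CUBIC)
S=np.array([.67101,.12718,.092])+.085*PY
L=[(F-ex*X/1000+ey*Y/1000+ez*Z/1000,(0,255,255)) for X in(-30,30) for Y in(-8,8) for Z in(0,80,110)]+[(S+PX*a*.03125+PY*b*.009,(0,0,255)) for a in(-1,1) for b in (-1,1)]
for P,col in L:
    u,v=pf(P); cv2.circle(big,(int((u-190+.5)*3.5),int((v-150+.5)*2.6)),4,col,1)
cv2.imwrite('pics/e6.png',big)
E
```

```text
top [0.49612173 0.09420982 1.05737733]
side [ 0.13276729 -0.88458073  0.57865503]
```

View pics/e5.png

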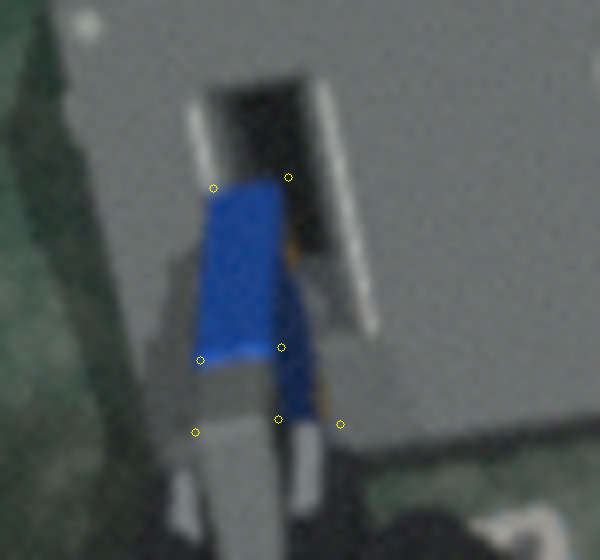

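View pics/e6.png

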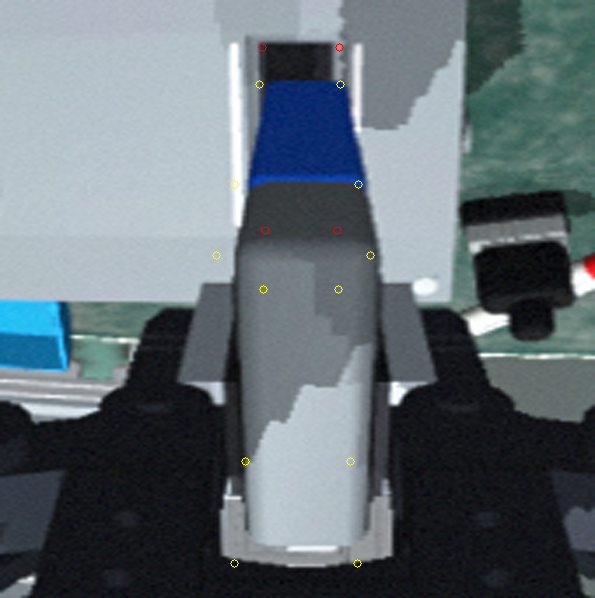

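>>> {"api": "carry_out", "payload": {
  "rows": [
    [-0.0015,-0.0012,0.02,0,0,0,0],
    [-0.0015,-0.0012,0.038,0,0,0,0],
    [-0.0015,-0.0012,0.038,0,0,0,0],
    [-0.0015,-0.0012,0.038,0,0,0,0]
  ]
}}

```text
time: 4.4
position: [0.6134, 0.2034, 0.1618]
eef_rot: [0.3, -0.063, 0.952, 0.02]
ft_force: [-0.0, -0.6, -1.8]
width: 0.178
```

```bash
python3 - <<'E'
from h import *
apply([-0.0015,-0.0012,0.038,0,0,0]); cmp_()
s=ctrl.get_state(); p=s['position']; M=qR(s['eef_rot']).as_matrix()
ex,ey,ez=M[:,0],M[:,1],-M[:,2]; F=p-ez*.0763
S=np.array([.67101,.12718,.092])+.085*PY
print('foot',(F-S)@np.c_[PX,PY,PZ])
for n,(a,b,w,h,k) in dict(side=(150,265,70,60,8),top=(125,195,65,65,9),wrist=(150,200,160,130,4)).items():
    im,d=viewer.get_image(n); cv2.imwrite(f'pics/f_{n}.png',im); np.save(f'pics/f_{n}.npy',d)
    cv2.imwrite(f'pics/f1_{n}.png',cv2.resize(im[a:a+h,b:b+w],None,fx=k,fy=k,interpolation=cv2.INTER_CUBIC))
E
python3 -c "
import cv2,numpy as np
a=[cv2.resize(cv2.imread(f'pics/f1_{n}.png'),(400,400)) for n in('side','top')]
cv2.imwrite('pics/f2.png',np.hstack(a))"
```

```text
t 4.4 pos [0.6134 0.2034 0.1618] err mm [-0.38 -0.33  0.54] rot [-0.01  0.01 -0.01] F [-0.  -0.6 -1.8] M [-0.06  0.82 -0.02] w 0.178 q [ 0.38 -0.27 -0.44  0.81 -0.14  0.21]
foot [ 0.00145536 -0.00187391  0.00784927]
```

View pics/f1_side.png

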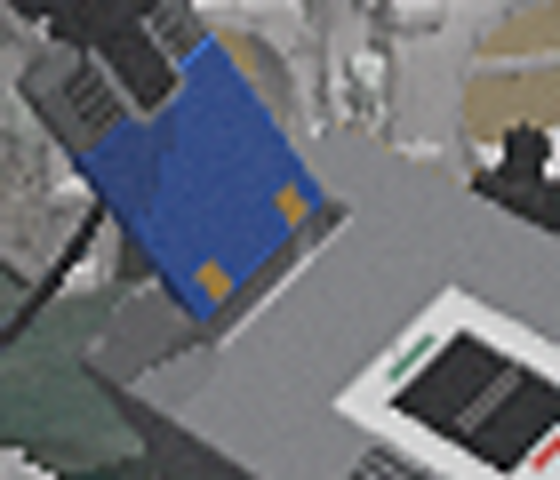

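View pics/f1_top.png

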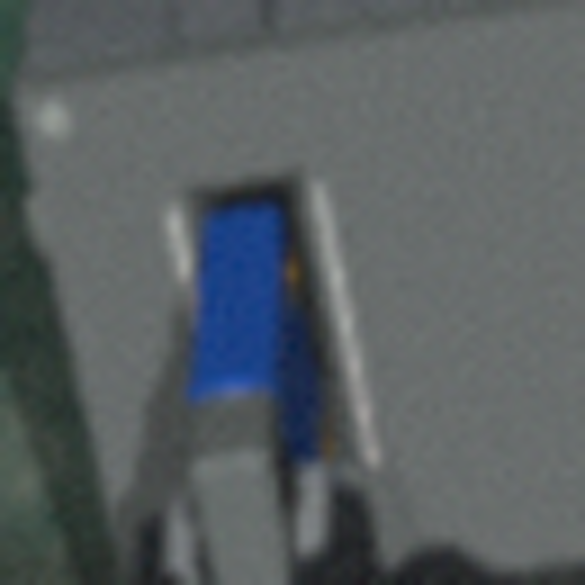

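View pics/f1_wrist.png

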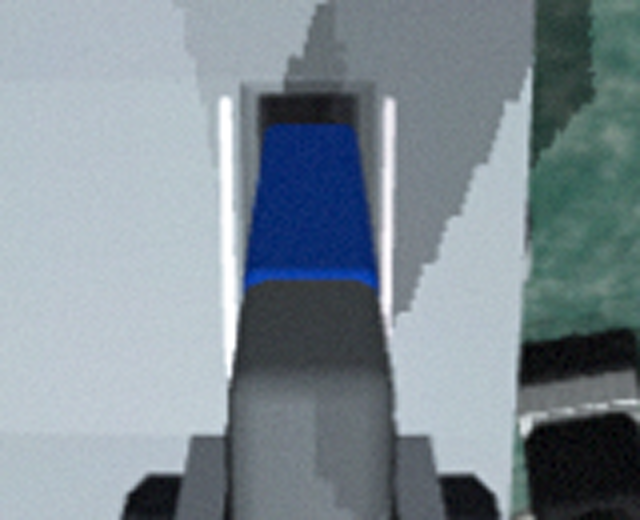

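```bash
python3 - <<'E'
from h import *
S=np.array([.67101,.12718,.092])+.085*PY
def tri(tp,sd):
    o1,r1=ray(*cal('top'),195+(tp[0]+.5)/9-.5,125+(tp[1]+.5)/9-.5); o2,r2=ray(*cal('side'),265+(sd[0]+.5)/8-.5,150+(sd[1]+.5)/8-.5)
    a=np.linalg.lstsq(np.c_[r1,-r2],o2-o1,rcond=None)[0]; A=o1+a[0]*r1; B=o2+a[1]*r2
    return ((A+B)/2-S)@np.c_[PX,PY,PZ]*1000,(B-A)@np.c_[PX,PY,PZ]*1000
for k,a,b in [('foot up near',(284,205),(323,203)),('line up',(318,183),(350,215)),('line low',(375,465),(222,345)),('foot low near',(325,457),(205,321))]: print(k,*[x.round(1) for x in tri(a,b)])
# single view: side, near-face plane
s=ctrl.get_state(); p=s['position']; M=qR(s['eef_rot']).as_matrix(); F=p+M[:,2]*.0763
for q in [(323,203),(205,321)]:
    P=onplane('side',265+(q[0]+.5)/8-.5,150+(q[1]+.5)/8-.5,S-PY*.008,PY); print('side',((P-S)@np.c_[PX,PY,PZ]*1000).round(1))
for q in [(284,205),(203,215)]:
  for h in(.008,.010):
    P=onplane('top',195+(q[0]+.5)/9-.5,125+(q[1]+.5)/9-.5,S+PZ*h,PZ); print('top',h,((P-S)@np.c_[PX,PY,PZ]*1000).round(1))
E
```

```text
foot up near [28.1 -7.1  4.9] [-2.5  1.7  1.2]
line up [ 30.3 -14.5  -0.1] [-1.1  0.7  0.5]
line low [-31.6 -15.   -0.1] [ 0.1 -0.1 -0.1]
foot low near [-27.8  -5.    3.1] [-1.9  1.3  1.1]
side [26.3 -8.   6.9]
side [-29.7  -8.    6.4]
top 0.008 [30.9 -8.3  8. ]
top 0.01 [31.7 -8.5 10. ]
top 0.008 [31.4  7.6  8. ]
top 0.01 [32.3  7.4 10. ]
```

>>> {"api": "carry_out", "payload": {
  "rows": [
    [0,0,0.005,0,0,0,0],
    [0,0,0.01,0,0,0,0],
    [0,0,0.014,0,0,0,0],
    [0,0,0.018,0,0,0,0],
    [0,0,0.018,0,0,0,0]
  ]
}}

```text
time: 5.18
position: [0.6237, 0.2046, 0.1461]
eef_rot: [0.3, -0.063, 0.952, 0.02]
ft_force: [0.4, 0.1, -3.2]
width: 0.174
```

```bash
python3 - <<'E'
from h import *
apply([0,0,0.018,0,0,0]); cmp_()
s=ctrl.get_state(); p,r=getcmd(); print('F tool',r.inv().apply(s['ft_force']).round(1),'M',r.inv().apply(s['torque']).round(2),'err tool',(r.inv().apply(s['position']-p)*1000).round(2))
for n,(a,b,w,h,k) in dict(side=(140,255,80,70,5),wrist=(150,200,160,130,3)).items():
    im,d=viewer.get_image(n); cv2.imwrite(f'pics/g1_{n}.png',cv2.resize(im[a:a+h,b:b+w],(400,350),interpolation=cv2.INTER_CUBIC))
cv2.imwrite('pics/g1.png',np.hstack([cv2.imread('pics/g1_side.png'),cv2.imread('pics/g1_wrist.png')]))
E
```

```text
t 5.175 pos [0.6237 0.2046 0.1461] err mm [-0.38 -0.47 -0.36] rot [ 0.01  0.04 -0.01] F [ 0.4  0.1 -3.2] M [-0.06  0.87  0.02] w 0.174 q [ 0.38 -0.24 -0.44  0.77 -0.14  0.2 ]
F tool [ 1.5 -0.   2.9] M [-0.05  0.87  0.02] err tool [ 0.56 -0.42  0.05]
```

View pics/g1.png

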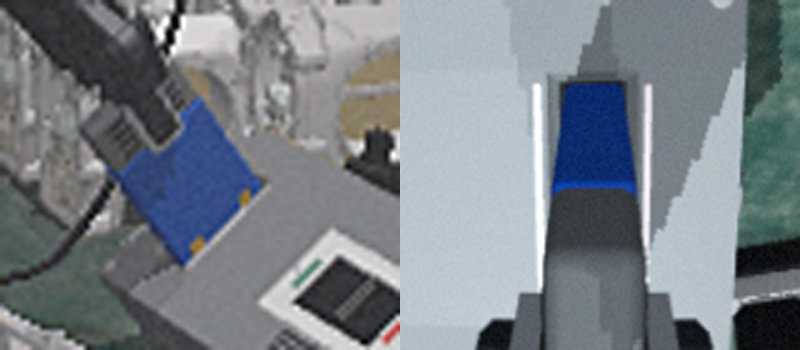

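>>> {"api": "carry_out", "payload": {
  "rows": [
    [0,0,0.005,0,0,0,0],
    [0,0,0.01,0,0,0,0],
    [0,0,0.015,0,0,0,0],
    [0,0,0.02,0,0,0,0],
    [0,0,0.025,0,0,0,0],
    [0,0,0.03,0,0,0,0],
    [0,0,0.032,0,0,0,0],
    [0,0,0.032,0,0,0,0]
  ]
}}

```text
time: 6.28
position: [0.6419, 0.2071, 0.1204]
eef_rot: [0.3, -0.063, 0.952, 0.02]
ft_force: [0.0, -0.0, -2.0]
width: 0.175
```

```bash
cat >> h.py <<'E'
def rep():
    cmp_(); s=ctrl.get_state(); p,r=getcmd(); print('F tool',r.inv().apply(s['ft_force']).round(1),'M',r.inv().apply(s['torque']).round(2),'err tool',(r.inv().apply(s['position']-p)*1000).round(2))
def pic(name,d):
    o=[]
    for n,(a,b,w,h) in d.items():
        im,_=viewer.get_image(n); o.append(cv2.resize(im[a:a+h,b:b+w],(400,350),interpolation=cv2.INTER_CUBIC))
    cv2.imwrite('pics/'+name,np.hstack(o))
E
python3 - <<'E'
from h import *
apply([0,0,0.032,0,0,0]); rep()
pic('g2.png',dict(side=(140,255,80,70),wrist=(150,200,160,130)))
E
```

```text
t 6.275 pos [0.6419 0.2071 0.1204] err mm [-0.37 -0.42  0.09] rot [-0.    0.02 -0.01] F [ 0. -0. -2.] M [-0.09  0.74  0.02] w 0.175 q [ 0.37 -0.18 -0.45  0.71 -0.14  0.2 ]
F tool [ 1.1 -0.   1.7] M [-0.02  0.75 -0.01] err tool [ 0.29 -0.36 -0.32]
```

View pics/g2.png

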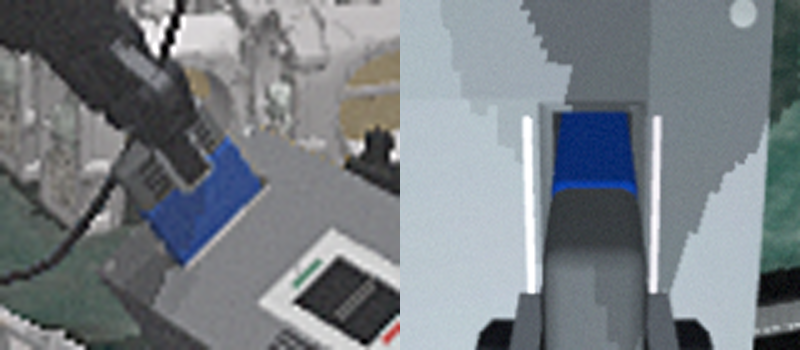

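Sliding in freely. Now the last millimetres, gently.

>>> {"api": "carry_out", "payload": {
  "rows": [
    [0,0,0.002,0,0,0,0],
    [0,0,0.003,0,0,0,0],
    [0,0,0.004,0,0,0,0],
    [0,0,0.005,0,0,0,0],
    [0,0,0.005,0,0,0,0]
  ]
}}

```text
time: 7.0
position: [0.6426, 0.2074, 0.1199]
eef_rot: [0.3, -0.063, 0.952, 0.02]
ft_force: [-58.0, -11.4, 36.2]
width: 0.178
```

```bash
python3 - <<'E'
from h import *
apply([0,0,0.005,0,0,0]); rep()
E
```

```text
t 7.0 pos [0.6426 0.2074 0.1199] err mm [-2.49 -0.52  3.75] rot [-0.02  0.04 -0.05] F [-58.  -11.4  36.2] M [-1.64  5.8  -0.74] w 0.178 q [ 0.37 -0.18 -0.45  0.71 -0.13  0.19]
F tool [ 27.5  -3.7 -63.5] M [1.13 5.96 0.11] err tool [-0.07 -0.18 -4.52]
```

>>> {"api": "carry_out", "payload": {
  "rows": [
    [0,0,-0.002,0,0,0,0],
    [0,0,-0.0043,0,0,0,0],
    [0,0,-0.0043,0,0,0,0]
  ]
}}

```text
time: 7.38
position: [0.6422, 0.2072, 0.1201]
eef_rot: [0.3, -0.063, 0.952, 0.02]
ft_force: [-1.0, -0.0, -2.1]
width: 0.176
```

```bash
python3 - <<'E'
from h import *
apply([0,0,-0.0043,0,0,0]); rep()
pic('g3.png',dict(side=(140,255,80,70),top=(130,190,70,61)))
E
```

```text
t 7.375 pos [0.6422 0.2072 0.1201] err mm [-0.41 -0.32  0.38] rot [-0.01 -0.01 -0.01] F [-1.  -0.  -2.1] M [-0.14  1.    0.02] w 0.176 q [ 0.37 -0.18 -0.45  0.71 -0.13  0.2 ]
F tool [2.  0.1 1.2] M [-0.    1.01 -0.02] err tool [ 0.14 -0.26 -0.57]
```

View pics/g3.png

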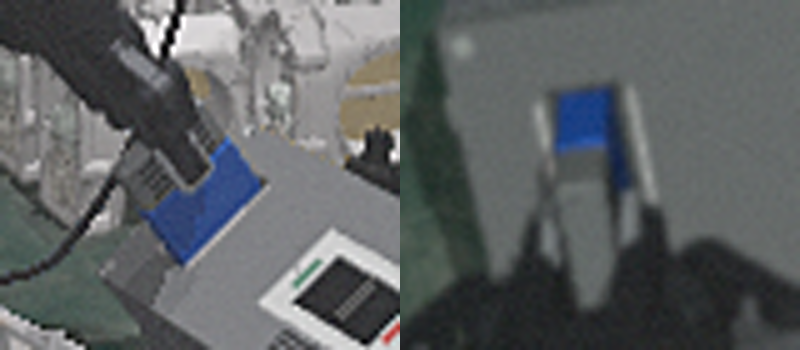

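>>> {"api": "carry_out", "payload": {
  "rows": [
    [0,0,0,0,0,0,0.5],
    [0,0,0,0,0,0,0.6],
    [0,0,0,0,0,0,0.6],
    [0,0,-0.03,0,0,0,0.6],
    [0,0,-0.07,0,0,0,0.6],
    [0,0,-0.1,0,0,0,0.6],
    [0,0,-0.1,0,0,0,0.6]
  ]
}}

```text
time: 8.35
position: [0.5859, 0.2, 0.2054]
eef_rot: [0.302, -0.063, 0.951, 0.021]
ft_force: [0.4, -0.3, 0.9]
width: 0.598
```

```bash
python3 - <<'E'
from h import *
apply([0,0,-0.1,0,0,0]); rep()
S=np.array([.67101,.12718,.092])+.085*PY
im,d=viewer.get_image('side'); cv2.imwrite('pics/h_side.png',im)
src=[];dst=[]
nf=S-PY*.008
for X,Z in [(-40,-20),(40,-20),(40,80),(-40,80)]:
    src.append(proj('side',nf+PX*X/1000+PZ*Z/1000)[0]); dst.append([(X+40)*6,(80-Z)*6])
w=cv2.warpPerspective(im,cv2.getPerspectiveTransform(np.float32(src),np.float32(dst)),(480,600),flags=cv2.INTER_CUBIC)
for X in (-30,30): cv2.line(w,((X+40)*6,0),((X+40)*6,599),(0,255,255),1)
for Z in (0,35,65): cv2.line(w,(0,(80-Z)*6),(479,(80-Z)*6),(0,255,255),1)
cv2.imwrite('pics/h1.png',w)
im,d=viewer.get_image('wrist'); cv2.imwrite('pics/h_wrist.png',im)
im,d=viewer.get_image('top'); cv2.imwrite('pics/h_top.png',im)
c,Rm,t=cal('top'); v,u=np.mgrid[0:420,0:560]; P=(pt(c,Rm,t,u,v,d)-S)@np.c_[PX,PY,PZ]*1000
m=(abs(P[...,0])<26)&(abs(P[...,1])<6)&(P[...,2]>20)&(P[...,2]<90)&(v>130)&(v<205)
z=P[...,2][m]; print(np.histogram(z,bins=[20,30,40,50,55,60,62,64,66,68,70,75,80,90])); 
mm=m&(abs(P[...,2]-65)<5); print(np.median(P[mm],0), mm.sum())
E
```

```text
t 8.35 pos [0.5859 0.2    0.2054] err mm [0.14 0.05 3.75] rot [-0.08 -0.28  0.02] F [ 0.4 -0.3  0.9] M [-0.07  0.52  0.03] w 0.598 q [ 0.4  -0.35 -0.41  0.91 -0.15  0.22]
F tool [-0.8 -0.4 -0.5] M [-0.02  0.53 -0.02] err tool [-2.27  0.04 -2.99]
(array([ 0,  2,  3,  4,  6,  3,  5, 35, 78, 56, 17,  0,  0]), array([20, 30, 40, 50, 55, 60, 62, 64, 66, 68, 70, 75, 80, 90]))
[ 0.36309383  0.17327389 67.21778129] 177
```

View pics/h1.png

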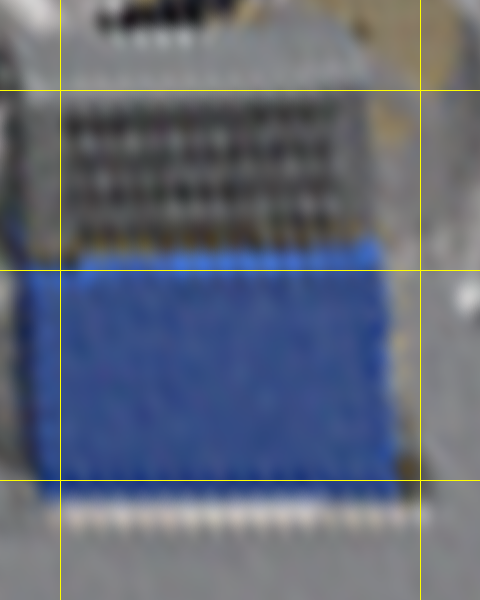

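View pics/h_wrist.png

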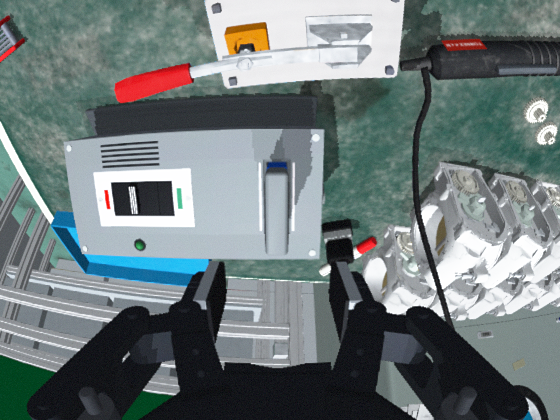

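```bash
python3 - <<'E'
from h import *
rep()
S=np.array([.67101,.12718,.092])+.085*PY
r=Rxy(-PZ,PY)
for Z in(.09,.07,.065): to(S+PX*.012+PZ*Z,r,Z)
E
```

```text
t 8.5 pos [0.5854 0.1995 0.2007] err mm [-0.35 -0.46 -0.97] rot [ 0.01  0.07 -0.02] F [ 0.1  0.2 -0.5] M [-0.06  0.52  0.04] w 0.601 q [ 0.4  -0.34 -0.42  0.91 -0.15  0.22]
F tool [0.1 0.2 0.5] M [-0.03  0.52 -0.03] err tool [ 0.88 -0.41  0.56]
0.09 [-0.0105  0.0016  0.0428] [0.01 0.   0.  ]
0.07 [-0.0105  0.0016  0.0628] [0.01 0.   0.  ]
0.065 [-0.0105  0.0016  0.0678] [0.01 0.   0.  ]
```

>>> {"api": "carry_out", "payload": {
  "rows": [
    [-0.0105,0.0016,0,0,0,0,0],
    [-0.0105,0.0016,0.01,0,0,0,0],
    [-0.0105,0.0016,0.02,0,0,0,0],
    [-0.0105,0.0016,0.03,0,0,0,0],
    [-0.0105,0.0016,0.045,0,0,0,0],
    [-0.0105,0.0016,0.055,0,0,0,0],
    [-0.0105,0.0016,0.06,0,0,0,0],
    [-0.0105,0.0016,0.063,0,0,0,0],
    [-0.0105,0.0016,0.0645,0,0,0,0],
    [-0.0105,0.0016,0.0655,0,0,0,0],
    [-0.0105,0.0016,0.0655,0,0,0,0]
  ]
}}

```text
time: 9.88
position: [0.6314, 0.2075, 0.1554]
eef_rot: [0.301, -0.063, 0.951, 0.02]
ft_force: [-1.5, -0.5, 3.3]
width: 0.0
```

```bash
python3 - <<'E'
from h import *
apply([-0.0105,0.0016,0.0655,0,0,0]); rep()
pic('i1.png',dict(side=(140,255,80,70),top=(130,190,70,61)))
E
```

```text
t 9.875 pos [0.6314 0.2075 0.1554] err mm [ 0.02 -0.19  1.39] rot [-0.02 -0.1   0.  ] F [-1.5 -0.5  3.3] M [-0.06  0.21  0.02] w 0.0 q [ 0.38 -0.22 -0.41  0.78 -0.14  0.2 ]
F tool [-0.6 -0.2 -3.6] M [ 0.01  0.22 -0.04] err tool [-0.8  -0.19 -1.14]
```

View pics/i1.png

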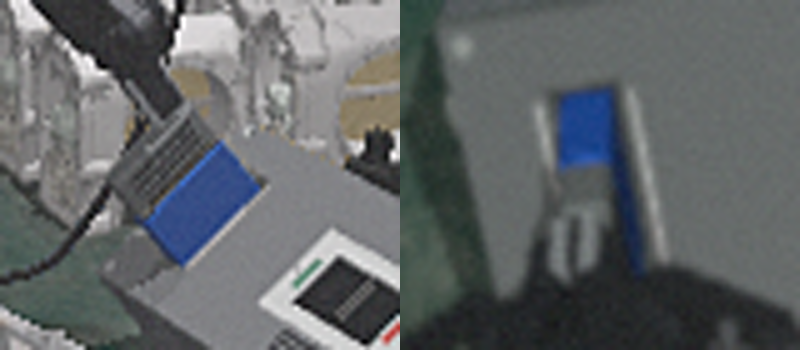

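>>> {"api": "carry_out", "payload": {
  "rows": [
    [0,0,0.001,0,0,0,0],
    [0,0,0.0015,0,0,0,0],
    [0,0,0.002,0,0,0,0],
    [0,0,0.002,0,0,0,0]
  ]
}}

```text
time: 10.48
position: [0.6333, 0.2079, 0.1556]
eef_rot: [0.302, -0.063, 0.951, 0.02]
ft_force: [-1.5, -1.1, 10.6]
width: -0.0
```

```bash
python3 - <<'E'
from h import *
apply([0,0,.002,0,0,0]); rep()
S=np.array([.67101,.12718,.092])+.085*PY
s=ctrl.get_state(); print(((s['position']-S)@np.c_[PX,PY,PZ]*1000).round(2))
E
```

```text
t 10.475 pos [0.6333 0.2079 0.1556] err mm [0.82 0.12 3.23] rot [-0.05 -0.27  0.02] F [-1.5 -1.1 10.6] M [ 0.06 -0.4   0.03] w -0.0 q [ 0.38 -0.22 -0.41  0.78 -0.14  0.2 ]
F tool [-4.7 -0.9 -9.6] M [-0.02 -0.4  -0.02] err tool [-2.54  0.01 -2.17]
[14.53 -0.   67.44]
```

>>> {"api": "carry_out", "payload": {
  "rows": [
    [0.001,0,0.001,0,0,0,0],
    [0.001,0,0.002,0,0,0,0],
    [0.001,0,0.002,0,0,0,0],
    [0.001,0,0.002,0,0,0,0]
  ]
}}

```text
time: 10.98
position: [0.6347, 0.2083, 0.1558]
eef_rot: [0.304, -0.063, 0.95, 0.021]
ft_force: [-4.1, -0.0, 17.1]
width: 0.003
```

```bash
python3 - <<'E'
from h import *
apply([.001,0,.002,0,0,0]); rep()
S=np.array([.67101,.12718,.092])+.085*PY
s=ctrl.get_state(); print(((s['position']-S)@np.c_[PX,PY,PZ]*1000).round(2))
E
```

```text
t 10.975 pos [0.6347 0.2083 0.1558] err mm [1.87 0.5  5.66] rot [-0.09 -0.49  0.05] F [-4.1 -0.  17.1] M [ 0.14 -0.97  0.02] w 0.003 q [ 0.38 -0.22 -0.41  0.77 -0.14  0.2 ]
F tool [ -6.4   0.5 -16.3] M [-0.02 -0.98 -0.02] err tool [-4.82  0.25 -3.53]
[15.82  0.24 66.8 ]
```

```bash
cat >> h.py <<'E'
def rect(name):
    S=np.array([.67101,.12718,.092])+.085*PY
    im,d=viewer.get_image('side'); src=[];dst=[]; nf=S-PY*.008
    for X,Z in [(-40,-20),(40,-20),(40,80),(-40,80)]:
        src.append(proj('side',nf+PX*X/1000+PZ*Z/1000)[0]); dst.append([(X+40)*6,(80-Z)*6])
    w=cv2.warpPerspective(im,cv2.getPerspectiveTransform(np.float32(src),np.float32(dst)),(480,600),flags=cv2.INTER_CUBIC)
    for X in (-30,30): cv2.line(w,((X+40)*6,0),((X+40)*6,599),(0,255,255),1)
    for Z in (0,35,65): cv2.line(w,(0,(80-Z)*6),(479,(80-Z)*6),(0,255,255),1)
    cv2.imwrite('pics/'+name,w)
E
python3 -c "
from h import *
rect('j1.png')"
```

```text
(no output)
```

View pics/j1.png

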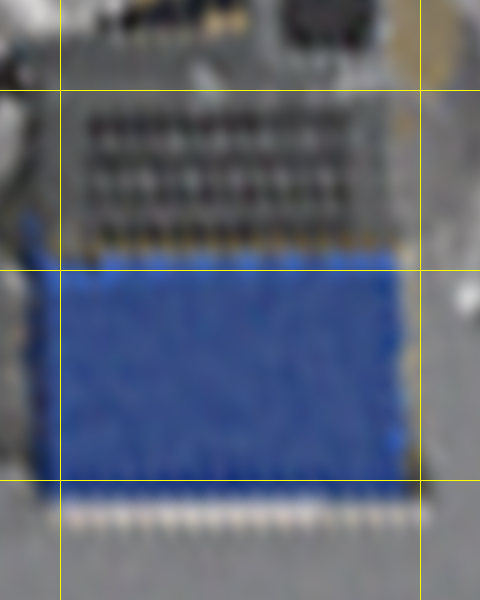

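>>> {"api": "carry_out", "payload": {
  "rows": [
    [0.004,0,0.001,0,0,0,0],
    [0.004,0,0.002,0,0,0,0],
    [0.004,0,0.003,0,0,0,0],
    [0.004,0,0.003,0,0,0,0]
  ]
}}

```text
time: 11.52
position: [0.6351, 0.2089, 0.1558]
eef_rot: [0.308, -0.062, 0.949, 0.022]
ft_force: [-7.6, -1.0, 30.8]
width: 0.0
```

```bash
python3 - <<'E'
from h import *
apply([.004,0,.003,0,0,0]); rep()
S=np.array([.67101,.12718,.092])+.085*PY
s=ctrl.get_state(); print(((s['position']-S)@np.c_[PX,PY,PZ]*1000).round(2))
E
```

```text
t 11.525 pos [0.6351 0.2089 0.1558] err mm [ 3.86  1.27 10.41] rot [-0.16 -0.92  0.11] F [-7.6 -1.  30.8] M [ 0.24 -1.92 -0.  ] w 0.0 q [ 0.38 -0.23 -0.42  0.76 -0.14  0.2 ]
F tool [-11.3  -0.  -29.6] M [ 0.01 -1.93 -0.01] err tool [-9.24  0.75 -6.23]
[16.24  0.74 66.5 ]
```

>>> {"api": "carry_out", "payload": {
  "rows": [
    [-0.004,0,-0.003,0,0,0,0],
    [-0.005,0,-0.009,0,0,0,0],
    [-0.005,0,-0.03,0,0,0,0],
    [-0.005,0,-0.06,0,0,0,0],
    [-0.005,0,-0.1,0,0,0,0],
    [-0.005,0,-0.1,0,0,0,0],
    [-0.005,0,-0.1,0,0,0,0]
  ]
}}

```text
time: 12.4
position: [0.5778, 0.2001, 0.2291]
eef_rot: [0.299, -0.063, 0.952, 0.02]
ft_force: [-0.7, 0.7, -0.0]
width: 0.002
```

```bash
python3 - <<'E'
from h import *
apply([-.005,0,-.1,0,0,0]); rep(); rect('k1.png')
S=np.array([.67101,.12718,.092])+.085*PY
im,d=viewer.get_image('top'); cv2.imwrite('pics/k_top.png',im); np.save('pics/k_top.npy',d)
c,Rm,t=cal('top'); v,u=np.mgrid[0:420,0:560]; P=(pt(c,Rm,t,u,v,d)-S)@np.c_[PX,PY,PZ]*1000
B=(P[...,1]>-70)&(P[...,1]<-18)&(abs(P[...,0])<50)&(abs(P[...,2])<10)
B&=~((P[...,1]<-20-58))
def fit(m):
    Q=P[m]
    for i in range(4):
        A=np.c_[Q[:,:2],np.ones(len(Q))]; k=np.linalg.lstsq(A,Q[:,2],rcond=None)[0]; e=Q[:,2]-A@k; Q=Q[abs(e)<2*e.std()]
    return k,len(Q),e.std()
print('face',fit(B))
m=(abs(P[...,0])<27)&(abs(P[...,1])<6.5)&(P[...,2]>60)&(P[...,2]<74)&(v>130)&(v<205); print('top',fit(m))
E
```

```text
t 12.4 pos [0.5778 0.2001 0.2291] err mm [-0.67 -0.51 -1.03] rot [ 0.01  0.09 -0.03] F [-0.7  0.7 -0. ] M [-0.09  0.48 -0.03] w 0.002 q [ 0.41 -0.36 -0.37  0.97 -0.16  0.23]
F tool [ 0.5  0.8 -0.3] M [0.03 0.49 0.01] err tool [ 1.19 -0.41  0.42]
face (array([ 0.00115417, -0.00507909,  0.57960585]), 1296, np.float64(1.281618487645123))
top (array([ 6.18772547e-02, -1.02222677e-02,  6.75261445e+01]), 192, np.float64(1.0429778401330618))
```

View pics/k1.png

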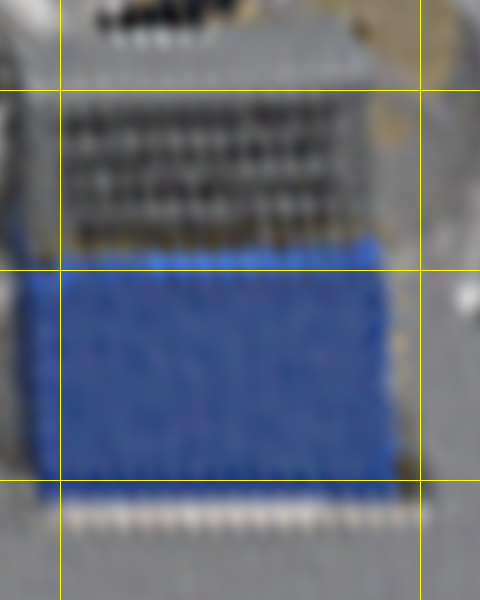

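```bash
python3 - <<'E'
from h import *
S=np.array([.67101,.12718,.092])+.085*PY
t=np.radians(3.5); u=-np.sin(t)*PX+np.cos(t)*PZ
r=Rxy(-u,PY)
T=S-PX*.0032+PZ*.0335
for h in (.09,.03,0): to(T+u*h,r,h)
E
```

```text
0.09 [0.0207 0.     0.0369] [ 0.01 -3.5   0.  ]
0.03 [0.017  0.     0.0968] [ 0.01 -3.5   0.  ]
0 [0.0152 0.     0.1268] [ 0.01 -3.5   0.  ]
```

>>> {"api": "carry_out", "payload": {
  "rows": [
    [0.0207,0,0,0,-3.5,0,0.6],
    [0.0207,0,0.01,0,-3.5,0,0.6],
    [0.0207,0,0.02,0,-3.5,0,0.6],
    [0.0207,0,0.0369,0,-3.5,0,0.6],
    [0.019,0,0.07,0,-3.5,0,0.6],
    [0.017,0,0.0968,0,-3.5,0,0.6],
    [0.016,0,0.115,0,-3.5,0,0.6],
    [0.0152,0,0.1268,0,-3.5,0,0.6],
    [0.0152,0,0.1268,0,-3.5,0,0.6],
    [0.0152,0,0.1268,0,-3.5,0,0.6]
  ]
}}

```text
time: 13.75
position: [0.638, 0.2083, 0.1188]
eef_rot: [0.329, -0.062, 0.942, 0.022]
ft_force: [-0.1, -0.0, -0.0]
width: 0.601
```

>>> {"api": "carry_out", "payload": {
  "rows": [
    [0,0,0,0,0,0,0],
    [0,0,0,0,0,0,0],
    [0,0,0,0,0,0,0],
    [0,0,0,0,0,0,0],
    [0,0,0,0,0,0,0]
  ],
  "squeeze": 100
}}

```text
time: 14.38
position: [0.638, 0.2078, 0.1188]
eef_rot: [0.33, -0.062, 0.942, 0.021]
ft_force: [-4.1, -3.8, 5.8]
width: 0.174
```

```bash
python3 - <<'E'
from h import *
apply([.0152,0,.1268,0,-3.5,0]); rep(); rect('l1.png')
S=np.array([.67101,.12718,.092])+.085*PY
s=ctrl.get_state(); print(((s['position']-S)@np.c_[PX,PY,PZ]*1000).round(2))
E
```

```text
t 14.375 pos [0.638  0.2078 0.1188] err mm [-0.17 -0.8   1.26] rot [ 0.05 -0.06  0.01] F [-4.1 -3.8  5.8] M [-0.83  0.83 -0.49] w 0.174 q [ 0.38 -0.24 -0.52  0.63 -0.15  0.2 ]
F tool [-0.1 -3.3 -7.4] M [ 0.87  0.93 -0.06] err tool [-0.57 -0.77 -1.15]
[-2.69 -0.81 34.65]
```

View pics/l1.png

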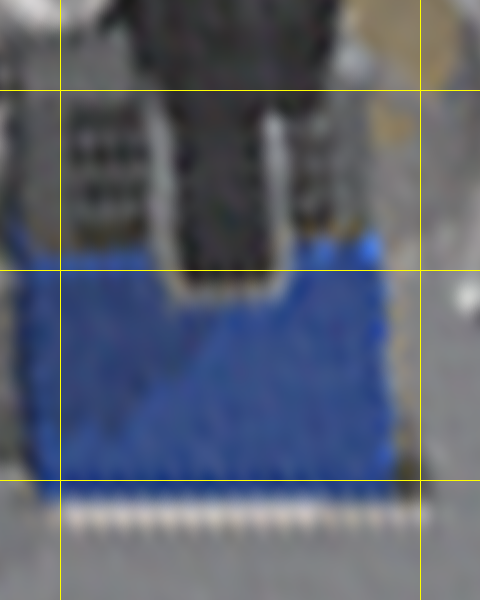

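```bash
python3 - <<'E'
from h import *
S=np.array([.67101,.12718,.092])+.085*PY
r=Rxy(-PZ,PY); Y=-.0002
for X,Z in [(.0004,.0375),(-.0003,.034),(-.002,.032)]: to(S+PX*X+PZ*Z+PY*Y,r,(X,Z))
E
```

```text
(0.0004, 0.0375) [-0.0038 -0.0002 -0.0038] [0.01 3.5  0.  ]
(-0.0003, 0.034) [-0.0029 -0.0002 -0.0004] [0.01 3.5  0.  ]
(-0.002, 0.032) [-0.0011 -0.0002  0.0015] [0.01 3.5  0.  ]
```

>>> {"api": "carry_out", "payload": {
  "rows": [
    [-0.001,-0.0002,-0.002,0,1,0,0],
    [-0.002,-0.0002,-0.0038,0,2,0,0],
    [-0.0038,-0.0002,-0.0038,0,3.5,0,0],
    [-0.0034,-0.0002,-0.002,0,3.5,0,0],
    [-0.0029,-0.0002,-0.0004,0,3.5,0,0],
    [-0.0029,-0.0002,-0.0004,0,3.5,0,0]
  ]
}}

```text
time: 15.18
position: [0.6399, 0.208, 0.1196]
eef_rot: [0.3, -0.063, 0.952, 0.02]
ft_force: [2.7, -4.0, -4.2]
width: 0.175
```

```bash
python3 - <<'E'
from h import *
apply([-.0029,-.0002,-.0004,0,3.5,0]); rep(); rect('m1.png')
S=np.array([.67101,.12718,.092])+.085*PY
s=ctrl.get_state(); print(((s['position']-S)@np.c_[PX,PY,PZ]*1000).round(2))
E
```

```text
t 15.175 pos [0.6399 0.208  0.1196] err mm [-0.3  -0.6  -0.07] rot [ 0.02 -0.   -0.  ] F [ 2.7 -4.  -4.2] M [-0.85  0.12 -0.49] w 0.175 q [ 0.37 -0.19 -0.45  0.71 -0.14  0.2 ]
F tool [ 0.7 -4.3  4.7] M [ 0.96  0.23 -0.07] err tool [ 0.35 -0.56 -0.16]
[-0.67 -0.73 34.25]
```

View pics/m1.png

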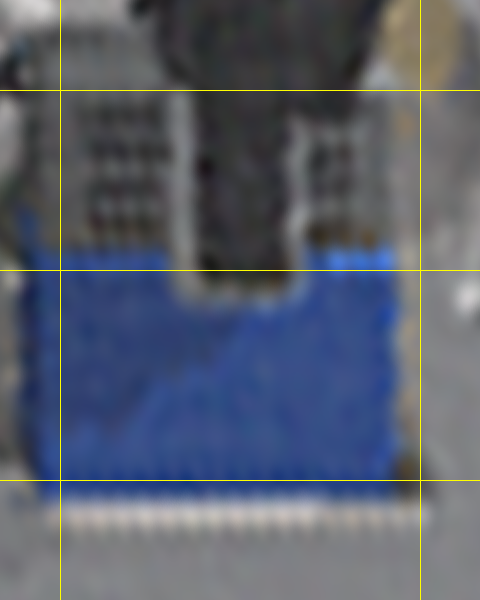

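>>> {"api": "carry_out", "payload": {
  "rows": [
    [0.0015,-0.0006,0.0005,0,0,0,0],
    [0.0025,-0.0006,0.001,0,0,0,0],
    [0.0025,-0.0006,0.0018,0,0,0,0],
    [0.003,-0.0006,0.0025,0,0,0,0],
    [0.003,-0.0006,0.0025,0,0,0,0]
  ]
}}

```text
time: 15.85
position: [0.6401, 0.208, 0.1187]
eef_rot: [0.302, -0.063, 0.951, 0.02]
ft_force: [2.9, -3.3, 5.6]
width: 0.173
```

```bash
python3 - <<'E'
from h import *
apply([.003,-.0006,.0025,0,0,0]); rep()
S=np.array([.67101,.12718,.092])+.085*PY
s=ctrl.get_state(); print(((s['position']-S)@np.c_[PX,PY,PZ]*1000).round(2))
E
```

```text
t 15.85 pos [0.6401 0.208  0.1187] err mm [0.83 0.11 2.75] rot [-0.05 -0.24  0.02] F [ 2.9 -3.3  5.6] M [-0.52 -0.82 -0.33] w 0.173 q [ 0.37 -0.19 -0.46  0.7  -0.14  0.2 ]
F tool [-5.2 -3.7 -3.2] M [ 0.7  -0.74 -0.09] err tool [-2.26 -0.   -1.78]
[-1.07 -0.81 33.32]
```

>>> {"api": "carry_out", "payload": {
  "rows": [
    [0.001,-0.0004,0.0008,0,0,0,0],
    [0.0015,-0.0004,0.0015,0,0,0,0],
    [0.0015,-0.0004,0.002,0,0,0,0],
    [0.0015,-0.0004,0.002,0,0,0,0]
  ]
}}

```text
time: 16.35
position: [0.6403, 0.208, 0.1186]
eef_rot: [0.303, -0.063, 0.951, 0.021]
ft_force: [-12.5, -5.7, 21.0]
width: 0.172
```

```bash
python3 - <<'E'
from h import *
apply([.0015,-.0004,.002,0,0,0]); rep(); rect('n1.png')
S=np.array([.67101,.12718,.092])+.085*PY
s=ctrl.get_state(); print(((s['position']-S)@np.c_[PX,PY,PZ]*1000).round(2))
E
```

```text
t 16.35 pos [0.6403 0.208  0.1186] err mm [0.99 0.46 5.2 ] rot [-0.09 -0.37  0.02] F [-12.5  -5.7  21. ] M [-0.83  0.25 -0.52] w 0.172 q [ 0.37 -0.19 -0.46  0.7  -0.14  0.2 ]
F tool [ -1.3  -4.  -24.8] M [ 0.95  0.36 -0.03] err tool [-3.84  0.32 -3.67]
[-0.94 -0.89 33.23]
```

View pics/n1.png

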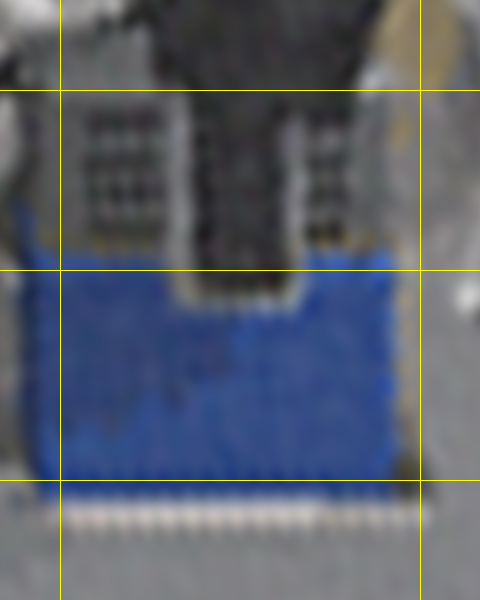

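>>> {"api": "carry_out", "payload": {
  "rows": [
    [0,0,-0.003,0,0,0,0],
    [0,0,-0.0035,0,0.8,0,0],
    [0,0,-0.0035,0,1.6,0,0],
    [0.0,0,-0.0035,0,2,0,0],
    [0,0,-0.003,0,2,0,0]
  ]
}}

```text
time: 17.02
position: [0.6392, 0.2076, 0.1192]
eef_rot: [0.286, -0.063, 0.956, 0.02]
ft_force: [5.7, -1.6, 7.6]
width: 0.165
```

```bash
python3 - <<'E'
from h import *
apply([0,0,-.003,0,2,0]); rep()
S=np.array([.67101,.12718,.092])+.085*PY
s=ctrl.get_state(); print(((s['position']-S)@np.c_[PX,PY,PZ]*1000).round(2))
E
```

```text
t 17.025 pos [0.6392 0.2076 0.1192] err mm [1.65 0.35 3.32] rot [-0.06 -0.33  0.03] F [ 5.7 -1.6  7.6] M [-0.29 -1.69 -0.27] w 0.165 q [ 0.37 -0.17 -0.42  0.75 -0.13  0.2 ]
F tool [-8.7 -2.3 -3.5] M [ 0.58 -1.64 -0.05] err tool [-3.22  0.13 -1.87]
[-1.55 -1.08 34.3 ]
```

>>> {"api": "carry_out", "payload": {
  "rows": [
    [0,0,0,0,0,0,0.3],
    [0,0,0,0,0,0,0.5],
    [0,0,0,0,0,0,0.6],
    [0,0,-0.02,0,0,0,0.6],
    [0,0,-0.06,0,0,0,0.6],
    [0,0,-0.1,0,0,0,0.6],
    [0,0,-0.1,0,0,0,0.6]
  ]
}}

```text
time: 17.9
position: [0.5834, 0.2003, 0.204]
eef_rot: [0.286, -0.063, 0.956, 0.02]
ft_force: [0.7, -0.8, 0.8]
width: 0.599
```

```bash
cat >> h.py <<'E'
def topfit():
    S=np.array([.67101,.12718,.092])+.085*PY
    im,d=viewer.get_image('top'); c,Rm,t=cal('top'); v,u=np.mgrid[0:420,0:560]; P=(pt(c,Rm,t,u,v,d)-S)@np.c_[PX,PY,PZ]*1000
    B=(P[...,1]>-70)&(P[...,1]<-18)&(abs(P[...,0])<50)&(abs(P[...,2])<10)
    def fit(m):
        Q=P[m]
        for i in range(4):
            A=np.c_[Q[:,:2],np.ones(len(Q))]; k=np.linalg.lstsq(A,Q[:,2],rcond=None)[0]; e=Q[:,2]-A@k; Q=Q[abs(e)<2*e.std()]
        return k.round(3),len(Q),e.std()
    print('face',fit(B))
    m=(abs(P[...,0])<27)&(abs(P[...,1])<6.5)&(P[...,2]>58)&(P[...,2]<74)&(v>130)&(v<205); print('top',fit(m))
E
python3 - <<'E'
from h import *
apply([0,0,-.1,0,0,0]); rep(); rect('o1.png'); topfit()
E
```

```text
t 17.9 pos [0.5834 0.2003 0.204 ] err mm [-0.13  0.18  4.25] rot [-0.1  -0.29  0.01] F [ 0.7 -0.8  0.8] M [-0.08  0.49  0.02] w 0.599 q [ 0.4  -0.32 -0.38  0.95 -0.14  0.22]
F tool [-1.  -0.9 -0.3] M [-0.    0.49 -0.03] err tool [-2.23  0.19 -3.62]
face (array([-0.002,  0.006,  1.183]), 1316, np.float64(1.273063310233759))
top (array([-4.0000e-03,  3.0000e-02,  6.5905e+01]), 192, np.float64(1.1745271910970396))
```

View pics/o1.png

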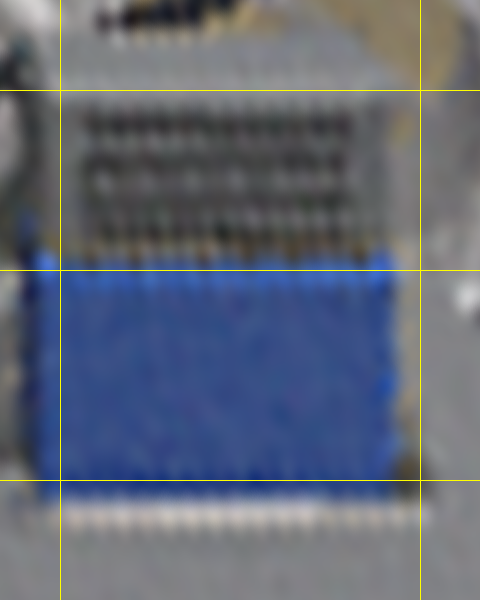

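```bash
python3 - <<'E'
from h import *
C0=np.array([.67101,.12718,.092]); r=Rxy(-PZ,PY)
f=lambda a,b,h:onplane('top',185+(a+.5)/4.6-.5,90+(b+.5)/4.6-.5,C0+PZ*h,PZ)
for a in [(525,285),(514,285),(537,285)]: print(((f(*a,.005)-C0)@np.c_[PX,PY,PZ]*1000).round(1))
for Y,Z in [(-.068,.08),(-.068,.03),(-.068,.004)]: to(C0+PY*Y+PZ*Z,r,(Y,Z))
E
```

```text
[  0.2 -48.4   5. ]
[  0.9 -44.2   5. ]
[ -0.6 -53.1   5. ]
(-0.068, 0.08) [-0.0032 -0.1518  0.0524] [ 0.01 -2.    0.  ]
(-0.068, 0.03) [-0.0049 -0.1518  0.1024] [ 0.01 -2.    0.  ]
(-0.068, 0.004) [-0.0058 -0.1518  0.1283] [ 0.01 -2.    0.  ]
```

>>> {"api": "carry_out", "payload": {
  "rows": [
    [-0.003,-0.04,0.01,0,-1,0,0],
    [-0.003,-0.08,0.03,0,-2,0,0],
    [-0.003,-0.12,0.04,0,-2,0,0],
    [-0.0032,-0.1518,0.0524,0,-2,0,0],
    [-0.004,-0.1518,0.08,0,-2,0,0],
    [-0.0049,-0.1518,0.1024,0,-2,0,0],
    [-0.0049,-0.1518,0.1024,0,-2,0,0],
    [-0.0049,-0.1518,0.1024,0,-2,0,0]
  ]
}}

```text
time: 19.0
position: [0.6623, 0.0572, 0.1164]
eef_rot: [0.3, -0.063, 0.952, 0.02]
ft_force: [1.3, 0.8, 0.1]
width: 0.001
```

```bash
cat >> h.py <<'E'
def pan():
    s=ctrl.get_state(); print('panel',((s['position']-np.array([.67101,.12718,.092]))@np.c_[PX,PY,PZ]*1000).round(2),'Fpanel',(s['ft_force']@np.c_[PX,PY,PZ]).round(1))
E
python3 - <<'E'
from h import *
apply([-0.0049,-0.1518,0.1024,0,-2,0]); rep(); pan()
pic('p1.png',dict(side=(140,280,100,87),top=(115,240,100,87)))
im,_=viewer.get_image('wrist'); cv2.imwrite('pics/p2.png',im)
E
```

```text
t 19.0 pos [0.6623 0.0572 0.1164] err mm [-0.61 -0.31 -0.1 ] rot [-0.02  0.05 -0.01] F [1.3 0.8 0.1] M [-0.09  0.5  -0.04] w 0.001 q [ 0.07 -0.22 -0.48  0.7   0.04 -0.05]
F tool [-1.2  0.6  0.7] M [0.04 0.51 0.02] err tool [ 0.59 -0.23 -0.29]
panel [ -0.6  -68.24  30.25] Fpanel [ 1.2  0.6 -0.7]
```

View pics/p1.png

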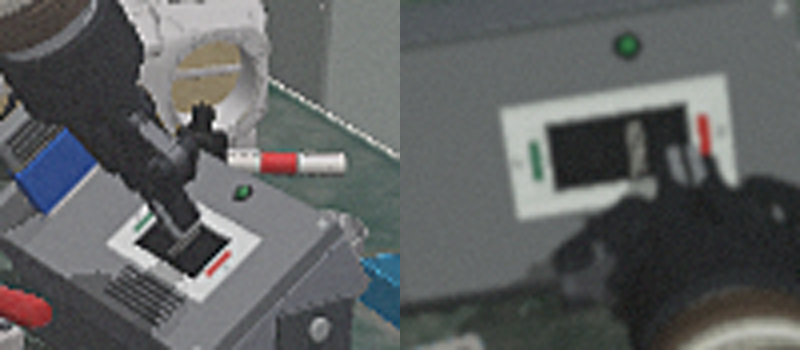

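View pics/p2.png

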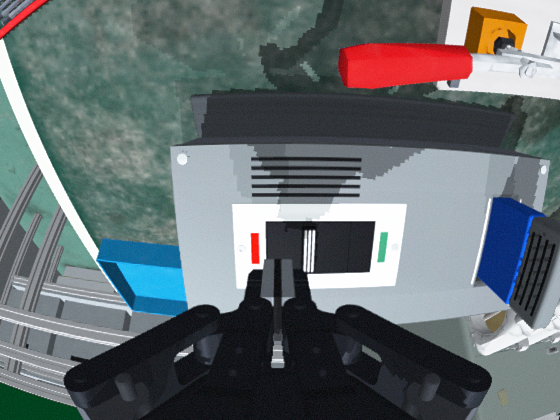

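>>> {"api": "carry_out", "payload": {
  "rows": [
    [0,0,0.01,0,0,0,0],
    [0,0,0.02,0,0,0,0],
    [0,0,0.024,0,0,0,0],
    [0,0,0.0265,0,0,0,0],
    [0,0,0.0265,0,0,0,0],
    [0,0,0.0265,0,0,0,0]
  ]
}}

```text
time: 19.9
position: [0.6777, 0.0592, 0.0954]
eef_rot: [0.3, -0.063, 0.952, 0.02]
ft_force: [0.4, -0.0, -0.3]
width: -0.004
```

```bash
python3 - <<'E'
from h import *
apply([0,0,.0265,0,0,0]); rep(); pan()
pic('q1.png',dict(side=(140,280,100,87),top=(115,240,100,87)))
E
```

```text
t 19.9 pos [0.6777 0.0592 0.0954] err mm [-0.25 -0.35  0.59] rot [-0.   -0.02 -0.01] F [ 0.4 -0.  -0.3] M [0.   0.53 0.04] w -0.004 q [ 0.07 -0.17 -0.48  0.64  0.03 -0.05]
F tool [-0.2 -0.1  0.5] M [-0.08  0.53  0.01] err tool [-0.1  -0.31 -0.66]
panel [  0.08 -68.32   4.12] Fpanel [ 0.2 -0.1 -0.5]
```

View pics/q1.png

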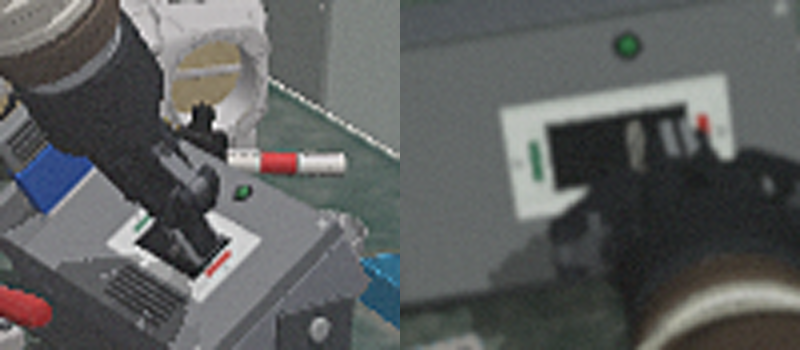

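>>> {"api": "carry_out", "payload": {
  "rows": [
    [0,0,0.0012,0,0,0,0],
    [0,0.002,0.0012,0,0,0,0],
    [0,0.004,0.0012,0,0,0,0],
    [0,0.005,0.0012,0,0,0,0],
    [0,0.006,0.0012,0,0,0,0],
    [0,0.006,0.0012,0,0,0,0]
  ]
}}

```text
time: 20.75
position: [0.6775, 0.0653, 0.0941]
eef_rot: [0.3, -0.063, 0.952, 0.02]
ft_force: [0.6, 0.5, 0.6]
width: 0.004
```

```bash
python3 - <<'E'
from h import *
apply([0,0.006,.0012,0,0,0]); rep(); pan()
pic('q2.png',dict(side=(140,280,100,87),top=(130,280,50,43)))
E
```

```text
t 20.75 pos [0.6775 0.0653 0.0941] err mm [-0.36 -0.27  0.29] rot [-0.01  0.   -0.01] F [0.6 0.5 0.6] M [ 0.    0.49 -0.01] w 0.004 q [ 0.08 -0.17 -0.48  0.64  0.03 -0.04]
F tool [-0.9  0.4 -0.1] M [-0.05  0.49  0.04] err tool [ 0.15 -0.22 -0.46]
panel [ -0.17 -62.23   2.72] Fpanel [0.9 0.4 0.1]
```

View pics/q2.png

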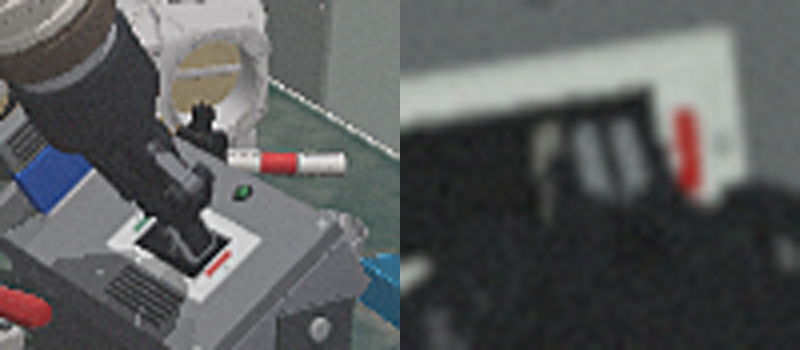

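>>> {"api": "carry_out", "payload": {
  "rows": [
    [0,0.001,0,0,0,0,0],
    [0,0.002,0,0,0,0,0],
    [0,0.003,0,0,0,0,0],
    [0,0.003,0,0,0,0,0]
  ]
}}

```text
time: 21.35
position: [0.6773, 0.0668, 0.0941]
eef_rot: [0.3, -0.062, 0.952, 0.019]
ft_force: [1.2, -6.9, -0.2]
width: -0.002
```

```bash
python3 - <<'E'
from h import *
apply([0,0.003,0,0,0,0]); rep(); pan()
E
```

```text
t 21.35 pos [0.6773 0.0668 0.0941] err mm [-0.18 -1.68  0.27] rot [0.16 0.   0.04] F [ 1.2 -6.9 -0.2] M [-1.22  0.35 -0.8 ] w -0.002 q [ 0.09 -0.17 -0.49  0.64  0.02 -0.03]
F tool [-0.1 -7.   0.3] M [ 1.42  0.5  -0.01] err tool [ 0.17 -1.64 -0.45]
panel [ -0.18 -60.64   2.71] Fpanel [ 0.1 -7.  -0.3]
```

>>> {"api": "carry_out", "payload": {
  "rows": [
    [0,0.001,0,0,0,0,0],
    [0,0.002,0,0,0,0,0],
    [0,0.003,0,0,0,0,0],
    [0,0.004,0,0,0,0,0],
    [0,0.005,0,0,0,0,0],
    [0,0.006,0,0,0,0,0],
    [0,0.006,0,0,0,0,0]
  ]
}}

```text
time: 22.22
position: [0.6763, 0.0746, 0.0941]
eef_rot: [0.3, -0.063, 0.952, 0.02]
ft_force: [-0.6, 0.3, 0.3]
width: 0.001
```

```bash
python3 - <<'E'
from h import *
apply([0,0.006,0,0,0,0]); rep(); pan()
pic('r1.png',dict(side=(140,280,100,87),top=(120,255,80,70)))
E
```

```text
t 22.225 pos [0.6763 0.0746 0.0941] err mm [-0.41  0.1   0.25] rot [-0.06  0.   -0.02] F [-0.6  0.3  0.3] M [-0.05  0.48  0.02] w 0.001 q [ 0.1  -0.17 -0.49  0.64  0.02 -0.02]
F tool [ 0.2  0.4 -0.5] M [-0.02  0.49 -0.  ] err tool [ 0.18  0.15 -0.43]
panel [ -0.19 -52.85   2.69] Fpanel [-0.2  0.4  0.5]
```

View pics/r1.png

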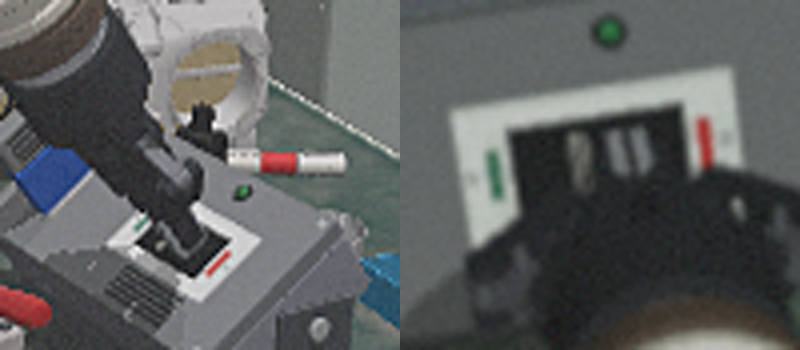

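>>> {"api": "carry_out", "payload": {
  "rows": [
    [0,-0.002,0,0,0,0,0],
    [0,-0.003,-0.02,0,0,0,0],
    [0,-0.003,-0.06,0,0,0,0],
    [0,-0.003,-0.11,0,0,0,0],
    [0,-0.003,-0.15,0,0,0,0],
    [0,-0.003,-0.15,0,0,0,0],
    [0,-0.003,-0.15,0,0,0,0]
  ]
}}

```text
time: 23.2
position: [0.5914, 0.0598, 0.2164]
eef_rot: [0.3, -0.063, 0.952, 0.02]
ft_force: [-0.0, -0.2, -0.8]
width: -0.003
```

```bash
python3 - <<'E'
from h import *
apply([0,-.003,-.15,0,0,0]); rep(); topfit(); rect('s1.png')
im,_=viewer.get_image('top'); cv2.imwrite('pics/s_top.png',im); cv2.imwrite('pics/s2.png',cv2.resize(im[90:210,185:355],None,fx=4.6,fy=4.6,interpolation=cv2.INTER_CUBIC))
im,_=viewer.get_image('side'); cv2.imwrite('pics/s_side.png',im)
E
```

```text
t 23.2 pos [0.5914 0.0598 0.2164] err mm [-0.37 -0.38 -0.28] rot [-0.01  0.02 -0.01] F [-0.  -0.2 -0.8] M [-0.13  0.5  -0.01] w -0.003 q [ 0.09 -0.42 -0.44  0.94  0.02 -0.04]
F tool [ 0.5 -0.1  0.6] M [ 0.06  0.52 -0.03] err tool [ 0.5  -0.33 -0.01]
face (array([0.005, 0.   , 0.857]), 1310, np.float64(1.247595578676553))
top (array([ 1.2000e-02, -2.9000e-02,  6.5817e+01]), 200, np.float64(1.0833234406585857))
```

View pics/s2.png

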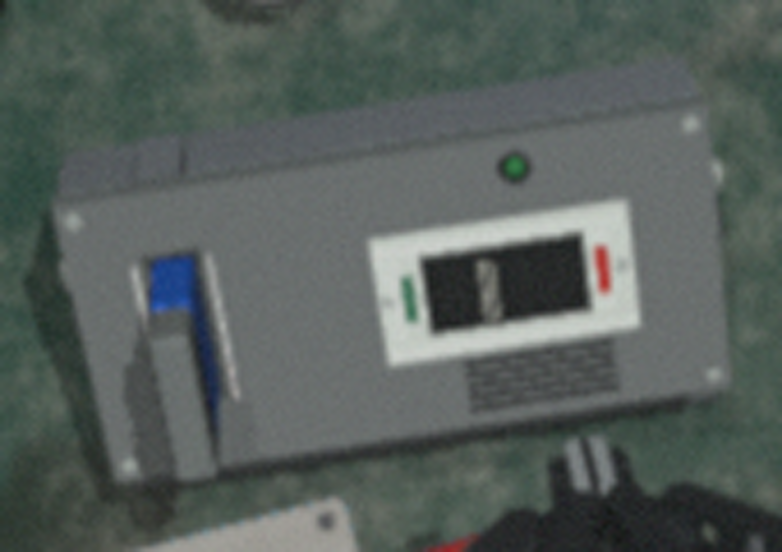

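View pics/s_side.png

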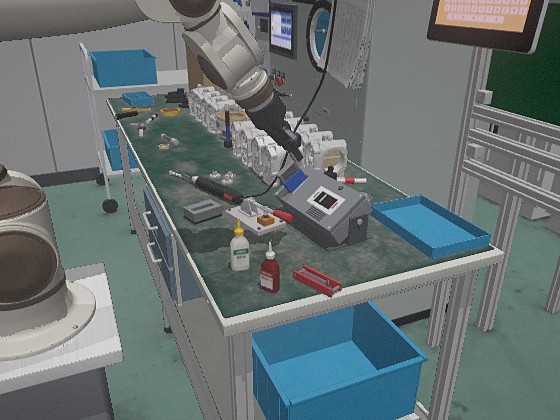

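View pics/s1.png

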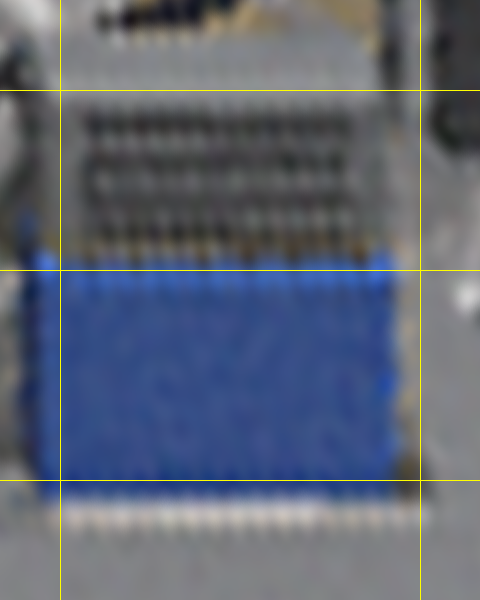

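```bash
python3 - <<'E'
from h import *
C0=np.array([.67101,.12718,.092])
P=onplane('top',185+488.5/4.6-.5,90+290.5/4.6-.5,C0+PZ*.005,PZ); print(((P-C0)@np.c_[PX,PY,PZ]*1000).round(1))
print(ctrl.hand_in())
E
```

```text
[  0.5 -34.    5. ]
the job is handed in; nothing more can be done
None
```

The cartridge is fully home in the slot and released, the switch is on, and I handed the job in at about 23 s with the arm clear of everything.

- **Cartridge:** After the first release it tipped about 3.5° downhill in the slot clearance, with its top about 2 mm too high. I pressed it, then gripped it again, set it upright against the downhill wall and let go. The last depth check puts its top 65.0 mm above the face (65 is fully home), with a tilt under 1°.
- **Switch:** I pushed the ridge from its off side with the closed fingers. It gave at about 7 N, I stopped roughly 8 mm in, and it snapped the rest of the way by itself. The ridge is now 34 mm right of the face's centre, against 48.4 mm at the start. That is the full 14 mm of travel, and the tool never reached the end stop.
- **Bystanders:** The arm never went near the oiler, threadlocker or hex key set, and they look unmoved in the last side view.

**Forces and disagreements:**
- **Seating force:** The first time the cartridge met the slot floor, the wrist reading rose to about 69 N. That was with the cartridge held in the fingers and is under the 120 N limit.
- **Camera disagreement:** The side and top cameras differed by 1–3 mm on where the cartridge was. I relied on measurements relative to the box in the same picture, and on touch.

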